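Set out the soldering bench

TASK

Set out this bench for soldering: put the wooden block midway between the board holder and the tip rack, in line with them, and stand the solder reel on the middle of the block. Put the tip-cleaner tin directly behind the tip rack (the side away from the robot) and the flux jar directly beside the board holder, on the side away from the tip rack, each centred on that side with a clear gap of about 30 mm. Everything stands upright; leave the cutters and the pliers where they lie.

Things in the scene. Friction and masses are not known exactly. Their poses are not given: they have to be found in the camera images.
- board_holder: Board holder, fixed: black base, two aluminium rails, a green circuit board between them. 80 mm along its x, 100 mm along its y, 30 mm high (34 at the screw heads). Origin: centre of its underside; x points to its back (away from the robot), y to the robot's left, turned up to 5 degrees. Side by side with the tip rack, 310-330 mm centre to centre along y, turned alike; either may be the left one.
- tip_rack: Tip rack, fixed to the bench: grey slab 80 mm along its x, 100 mm along its y, 18 mm high, with eight spare soldering tips standing on it in two rows of four, points up, to 46 mm high. Origin: centre of its underside. Its x axis points away from the robot, to its back, its y axis to the robot's left, turned like the board holder.
- block_center (a point): Centre (18 mm above its underside) of the loose dark wooden block, 56 x 56 mm and 36 mm high, 80 g, axes along its edges, z up. Its place is one of four (far middle, near middle, near left, near right), different each time.
- reel_center (a point): Centre (20 mm above its underside) of the loose solder reel, standing on end: black flanges 48 mm across and 4 mm thick above and below a silvery winding 43 mm across, 40 mm high in all, 120 g, z up. Its place is one of four (far middle, near middle, near left, near right), different each time.
- tin_center (a point): Centre (18 mm above its underside) of the loose tip-cleaner tin: round steel tin, 58 mm across and 36 mm high, brassy wool in its top (domed 4 mm above the rim), 120 g, z up. Its place is one of four (far middle, near middle, near left, near right), different each time.
- jar_center (a point): Centre (21 mm above its underside) of the loose flux jar: amber round jar with white lid, 40 mm across and 42 mm high, 70 g, z up. Its place is one of four (far middle, near middle, near left, near right), different each time.
- nose_pliers: Bystander: long-nosed pliers with grey handles lying flat at the right of the bench, about 145 x 56 mm, 14 mm high, jaws towards their x. Origin: at the pivot, on the underside. Not to be moved.
- cutters: Bystander: side cutters with blue handles lying flat at the left of the bench, about 120 x 56 mm, 14 mm high, jaws towards their x. Origin: at the pivot, on the underside. Not to be moved.
Not all that is in view belongs to the job. What is shaped like the part that bears block_center but purple is not meant.

How it is judged:
By the outcome, as a careful person would: the job done as asked, in the order asked, and still so for the second after the job is handed in, with the robot touching nothing.
It also fails if it takes over 90 s, if anything falls off the work surface, if the arm or the gripper's body presses on something with over 40 N, if the wrist force passes 120 N, or if a joint passes its speed limit or range.

ROBOT

A 6-joint arm with a two-finger parallel gripper is mounted at the origin on the work surface. World frame = base frame: x ahead of the robot, y to its left, z up, the work surface at z = 0. Lengths are in m, angles in degrees, forces in N, time in s.
With the tool pointing down it reaches from about 0.4 to 0.825 m from the base axis. Payload 7 kg.
Tool frame: the origin (TCP) lies between the finger pads; the fingertips stand 11 mm ahead of it and the grasp point (between the pads) lies 8 mm behind it (r.tcp_to_tips is the distance from the TCP to the fingertips, in m); x points along the fingers, y is the direction in which the jaws open and shut, and the axes are right-handed (so a half turn about x gives the same grasp; the last joint's range is limited). The gripper opens to 88 mm and grips with 3 to 60 N. Pads are 19 mm wide; open, the fingers measure 130 mm over their backs; the gripper's body (78 mm by 193 mm) begins 47 mm behind the grasp point.
Start: joints at [90.991, 20.546, 0.682, 0, -70.136, -16.507], TCP at [0.181, 0.65, 0.238] pointing down, gripper open.
Joint ranges: [-176.03, 176.03], [-82.01, 121.73], [-58.28, 71.71], [-173.87, 95.51], [-174.79, -0.11], [-173.66, 173.66]. Speed limits (degrees/s): [136.94, 136.94, 172.46, 180, 180, 180].

INTERFACE

Orientations are given as [roll, pitch, yaw] about the fixed x, y, z axes, in that order (R = Rz(yaw) Ry(pitch) Rx(roll)).
In Python, from plant import r gives the robot as it stands.
- The arm moves only by the tool arm_command, never from a script. Its argument "plan" is a list of rows, each an object of numbers: "dx", "dy", "dz": the shift along the tool's x, y, z each as a share of 0.02 m, from -1 to 1; "wx", "wy", "wz": the turn, a rotation vector about the tool's x, y, z each as a share of 0.08 rad, from -1 to 1. In form: [{"dx": .., "dy": .., "dz": .., "wx": .., "wy": .., "wz": ..}, ...]. A call has 1 to 20 rows; each row shifts and turns the pose as measured when the row begins, along the tool's axes as they then stand; what a row does not reach is not made up. A row lasts 1/12 s, in which the tool goes at most 41.7 mm and 7.16 degrees, less where a joint would pass 70% of its speed; a pose out of reach is approached as far as the arm can. A call with a number of a shift or a turn outside -1 to 1 is refused whole. A call with a gripper value outside its range is refused whole. "fingers" is the closure, from -1 (fully open) to 1 (shut), so that 0 is half open, set as the call begins (left out, the last holds). The fingers move at their own pace and stop on an object; "force" is the grip in N (left out, the last holds). Time passes only in rows, so rows that do not move let the fingers close. It gives the time, the measured TCP pose, the force and the opening at its end, in the units of the state.
- r.get_state(): the state, without advancing time (a new reading comes with each control period).
- r.capture(name): name is "side" or "top"; returns (picture, depth): 384x512x3 uint8, red, green, blue; 384x512 float32, m along the optical axis (not along the pixel's ray), 0 where there is no reading.
- r.camera_model(name): a dict with "vertical_fov" (degrees; the focal length in pixels is half the picture's height over the tangent of half this angle, whatever the lens; pixels are square), "cx", "cy" (the principal point, pixels), "dist" ([k1, k2, p1, p2, k3] as OpenCV has them; the pictures are not rectified), "R" (3x3) and "t" (3): a world point X has camera coordinates R X + t. Camera axes: x right, y down, z forward; pixel columns grow to the right and rows downward; lengths in m; the calibration is good to about 2 mm. A picture is of the moment at which its call begins. camera_model takes no time and is no camera call.
- r.close_job(): hands the job in, once; it reports no verdict.
Trained networks look in the newest picture that a camera, given by its name, has taken for a name from the list of things; names that differ only in an ending like _2 or _b are one class to them, and where a whole thing is asked for, a point or a joint stands for the part that bears it (a point fixed in the world has none). Each returns a list of dicts, best first, with "score" (0 to 1); they miss things now and then, are a little off and sometimes report something else, mostly with a low value. They report only what shows in the picture. A call takes as long as a camera call. They do not tell look-alikes from the thing itself.
- r.cut_out(camera, query): "mask" (384x512 bool, what is visible of it) and "bbox" ([left, top, width, height] in pixels, round what is visible of it).
- r.spot_point(camera, query): "centre" ([column, row] in pixels: a listed point, or the origin of a listed thing).
The state is a dict: "time_s": time; "joints": joint angles; "qd": joint speeds; "joint_torque": joint torques, N m; "tcp_pos": TCP position; "eef_rot": TCP orientation; "contact_force": force on the tool from outside, world axes, zero at the start; "moment": the same for the moment, N m; "gripper_width": finger opening in m.
Only numpy, scipy, OpenCV 4.12 (cv2) and the standard library are available. Lean on these libraries where they do the work, as an engineer would, in place of code of your own. Each camera call takes 0.05 s, during which the arm holds its last target.

## Working session

There is one attempt and no reset: what is moved stays moved. The work goes in short steps, Python scripts to look and compute and a tool call to move; the robot and the scene stay as the last step left them, time stands still between calls to the robot, and variables do not carry over. Pictures are saved under pics/ and viewed, and the job is handed in when it is done.

Besides the shell and the picture viewer there is one more tool, called after "Call:" as name(argument=value, ...) on one line, values as JSON. arm_command: Moves the arm, as the interface text tells. Shift numbers are shares of 0.02 m and turn numbers shares of 0.08 rad, none past 1 either way. Its arguments: {"type":"object","properties":{"plan":{"type":"array","items":{"type":"object","properties":{"dx":{"type":"number"},"dy":{"type":"number"},"dz":{"type":"number"},"wx":{"type":"number"},"wy":{"type":"number"},"wz":{"type":"number"}}}},"fingers":{"type":"number"},"force":{"type":"number"}},"required":["plan"]}

```bash
ls; mkdir -p pics; python3 - <<'E'
from plant import r
import cv2
print(r.get_state())
for n in ("top","side"):
    im,d=r.capture(n); cv2.imwrite(f"pics/{n}0.png",cv2.resize(im[:,:,::-1],(800,600)))
    print(n,r.camera_model(n),d.min(),d.max())
E
```

```text
pics
{'time_s': 0.0, 'joints': array([ 9.09931060e+01,  2.05908167e+01,  6.33999044e-01, -1.84534740e-02,
       -7.01344577e+01, -1.65077003e+01]), 'qd': array([-0.06186584,  0.03899531, -0.02944649, -0.0268535 , -0.04178878,
        0.02356959]), 'joint_torque': array([ 2.31246820e-03, -5.82719815e+01,  2.93048894e+01,  6.99687839e+00,
        6.92914036e-03, -1.57630489e-04]), 'tcp_pos': array([0.18045078, 0.64995798, 0.23663659]), 'eef_rot': array([ 95.74800102,  89.90709026, -99.77287785]), 'contact_force': array([-0.52781929, -0.50162387, -0.09723633]), 'moment': array([0.0090031 , 0.07004134, 0.03247502]), 'gripper_width': 0.08762014918977885}
top {'vertical_fov': 57.270146726721244, 'cx': 259.4821091176815, 'cy': 193.6644932914657, 'dist': array([-0.09190525,  0.        ,  0.        ,  0.        ,  0.        ]), 'R': array([[-2.42262445e-02, -9.99706501e-01,  2.11514866e-05],
       [-9.86778581e-01,  2.39095660e-02, -1.60300860e-01],
       [ 1.60253306e-01, -3.90435966e-03, -9.87068201e-01]]), 't': array([-0.00590366,  0.52280545,  0.82840287])} 0.0 1.8656312
side {'vertical_fov': 54.50513544585866, 'cx': 253.55516594734306, 'cy': 191.37838693775106, 'dist': array([-0.03407984,  0.        ,  0.        ,  0.        ,  0.        ]), 'R': array([[-0.89984318, -0.43614031,  0.00799332],
       [-0.33877592,  0.68718306, -0.64265879],
       [ 0.27479653, -0.58100007, -0.76611082]]), 't': array([0.47390935, 0.21576663, 0.78421843])} 0.0 3.1231043
```

View pics/top0.png

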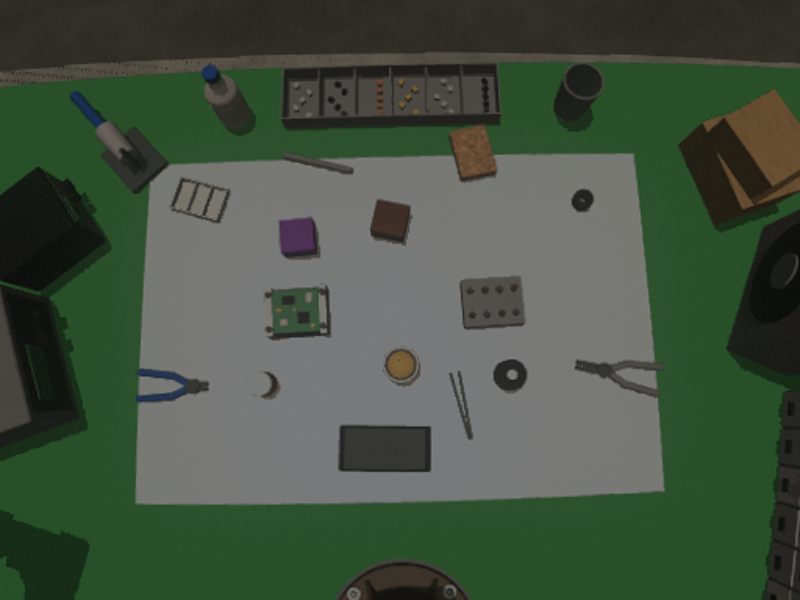

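View pics/side0.png

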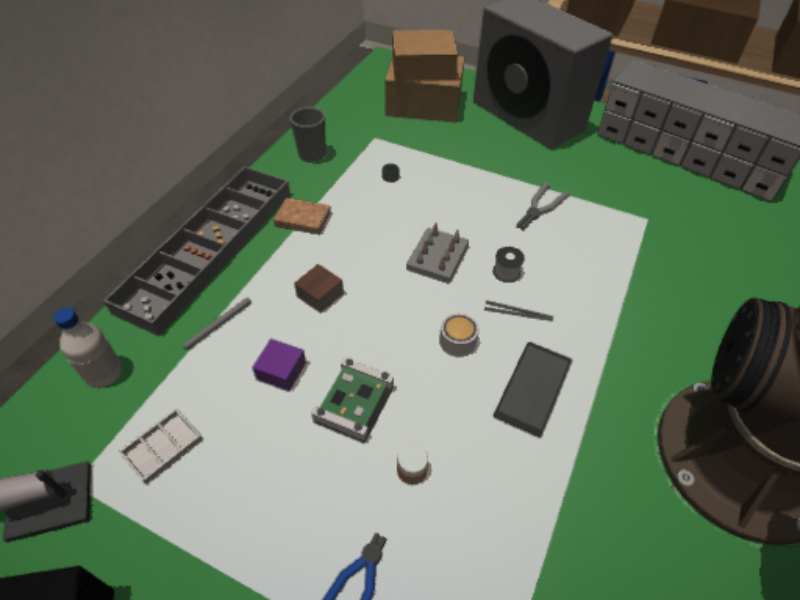

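Top picture (800x600): brown block (390,220) and purple look-alike (298,236). Only the brown one fits the dark wooden block. The reel is at (510,375); the small black ring at (582,200) is too small to be it. The tin is at (401,365), the jar at (263,384), the board holder at (297,311) on the left, and the rack at (492,302) on the right. Next I'll measure them.

```bash
cat > h.py <<'E'
from plant import r
import numpy as np, cv2
def K(m):
    f=192/np.tan(np.radians(m["vertical_fov"]/2)); return np.array([[f,0,m["cx"]],[0,f,m["cy"]],[0,0,1.]])
def pts(cam,d,mask):
    m=r.camera_model(cam); v,u=np.nonzero(mask&(d>0))
    n=cv2.undistortPoints(np.c_[u,v].astype(float)[:,None],K(m),m["dist"])[:,0]
    z=d[v,u]; P=np.c_[n*z[:,None],z]; return (P-m["t"])@m["R"]
def ray(cam,uv,z):
    m=r.camera_model(cam); n=cv2.undistortPoints(np.array([[uv]],float),K(m),m["dist"])[0,0]
    R=np.array(m["R"]); c=-R.T@m["t"]; d=R.T@np.array([n[0],n[1],1]); return c+d*(z-c[2])/d[2]
def proj(cam,X):
    m=r.camera_model(cam); return cv2.projectPoints(np.atleast_2d(np.array(X,float)),cv2.Rodrigues(np.array(m["R"]))[0],np.array(m["t"]),K(m),m["dist"])[0][:,0]
E
python3 - <<'E'
from h import *
C=dict(block_center=.036,reel_center=.04,tin_center=.036,jar_center=.042,board_holder=.03,tip_rack=.018,cutters=.014,nose_pliers=.014)
o={}
for cam in("top","side"):
    im,d=r.capture(cam); o[cam]=im;o[cam+"d"]=d
    for q,h in C.items():
        if cam=="side" and q in("cutters","nose_pliers"):continue
        for i,c in enumerate(r.cut_out(cam,q)[:2]):
            P=pts(cam,d,c["mask"]); o[f"{cam}_{q}_{i}"]=c["mask"]
            zt=np.percentile(P[:,2],90); T=P[abs(P[:,2]-h)<.006]
            s=""
            if len(T)>10:
                rc=cv2.minAreaRect((T[:,:2]*1000).astype(np.float32)); s=[np.round(x,1) for x in rc]
            print(cam,q,round(c["score"],2),c["bbox"],"n",len(P),"zt",round(zt,4),"topmean",T.mean(0).round(4) if len(T) else None,s)
np.savez("m0.npz",**o); print(r.get_state()["time_s"])
m=r.camera_model("top")
im=o["top"]; cv2.imwrite("pics/crop0.png",cv2.resize(im[110:260,140:370,::-1],(800,522),interpolation=cv2.INTER_CUBIC))
E
```

```text
top block_center 0.85 [180.1, 138.0, 22.5, 26.0] n 530 zt 0.0373 topmean [0.6408 0.1578 0.0355] [array([642.6, 158.5]), array([56.8, 55.2]), np.float64(3.3)]
top block_center 0.58 [237.8, 129.5, 25.2, 26.3] n 500 zt 0.0375 topmean [0.6659 0.0042 0.0355] [array([666.8,   4.5]), array([56. , 56.6]), np.float64(76.4)]
top reel_center 0.86 [317.4, 229.2, 19.5, 19.3] n 320 zt 0.0417 topmean [ 0.4063 -0.1815  0.0398] [array([ 406.8, -181. ]), array([44.7, 46.3]), np.float64(40.9)]
top tin_center 0.98 [243.3, 223.0, 25.3, 19.7] n 443 zt 0.0402 topmean [ 0.426  -0.008   0.0373] [array([426.2,  -7.7]), array([54.1, 54. ]), np.float64(88.5)]
top jar_center 0.52 [158.5, 235.4, 20.0, 21.5] n 249 zt 0.0433 topmean [0.4004 0.2118 0.0413] [array([400.1, 212.1]), array([36.1, 36.5]), np.float64(89.0)]
top board_holder 0.92 [170.4, 180.6, 39.9, 37.5] n 1237 zt 0.0302 topmean [0.5168 0.158  0.0273] [array([516.9, 158.7]), array([79.3, 98. ]), np.float64(2.4)]
top board_holder 0.57 [239.7, 127.9, 21.9, 28.8] n 533 zt 0.0375 topmean [0.6638 0.006  0.0341] [array([666.3,   4.6]), array([56.1, 55.8]), np.
[... 760 characters left out ...]
 404.8, -180.2]), array([46. , 47.1]), np.float64(36.8)]
side tin_center 0.86 [280.9, 200.2, 24.6, 30.0] n 540 zt 0.0399 topmean [ 0.4245 -0.003   0.0373] [array([425.2,  -5.9]), array([54.3, 55.8]), np.float64(56.2)]
side jar_center 0.7 [252.2, 284.6, 21.5, 25.3] n 433 zt 0.0426 topmean [0.3994 0.2165 0.0414] [array([399.4, 215.6]), array([36., 37.]), np.float64(26.0)]
side board_holder 0.87 [199.6, 231.0, 52.1, 50.0] n 1627 zt 0.0303 topmean [0.5152 0.1621 0.0274] [array([515.5, 160.8]), array([ 78.6, 100.8]), np.float64(2.7)]
side tip_rack 0.85 [258.8, 144.5, 38.6, 39.7] n 967 zt 0.0302 topmean [ 0.5223 -0.153   0.0182] [array([ 524.8, -159.5]), array([ 80.1, 103.2]), np.float64(2.1)]
0.9
```

View pics/crop0.png

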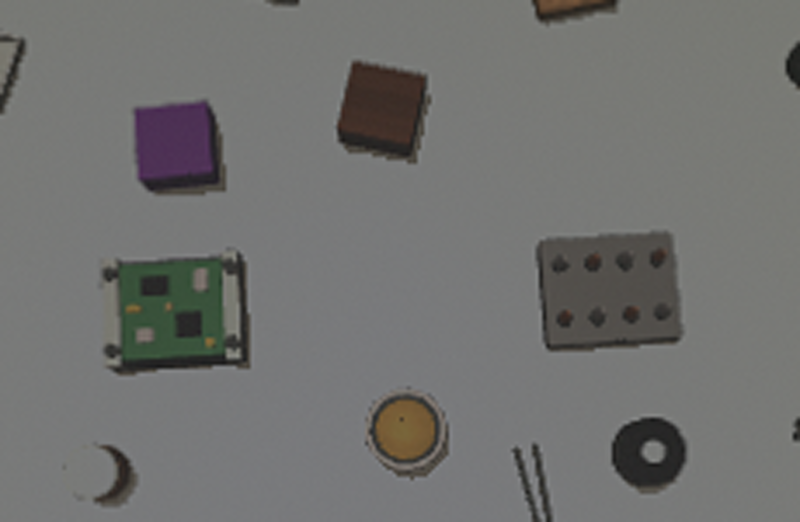

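The crop confirms the brown block at crop pixel (383,110), with the purple block at (177,145). Next I'll measure the rack in the top view and write a move-planning helper.

```bash
cat >> h.py <<'E'
from scipy.spatial.transform import Rotation as Ro
def plan(x,y,z,jaw=None):
    """remaining move in tool shares: total rows-units; jaw: world angle deg of tool y (mod 180)"""
    s=r.get_state(); R=Ro.from_euler("xyz",s["eef_rot"],degrees=True).as_matrix()
    d=np.array([x,y,z])-s["tcp_pos"]; 
    cur=np.degrees(np.arctan2(R[1,1],R[0,1]))
    print("t",s["time_s"].__round__(2),"tcp",s["tcp_pos"].round(4),"jaw",round(cur,2),"xax",R[:,0].round(3),"w",round(s["gripper_width"],4),"F",s["contact_force"].round(1),"j",s["joints"].round(0))
    Rt=R
    if jaw is not None:
        dj=(jaw-cur+90)%180-90
        t=np.radians(cur+dj); ty=np.array([np.cos(t),np.sin(t),0]); tx=np.array([0,0,-1.]); Rt=np.c_[tx,ty,np.cross(tx,ty)]
    print("shift units now-frame",(R.T@d/.02).round(2),"in target frame",(Rt.T@d/.02).round(2))
    print("rot units",(Ro.from_matrix(R.T@Rt).as_rotvec()/.08).round(2))
E
python3 - <<'E'
from h import *
o=np.load("m0.npz")
for cam in("top","side"):
    P=pts(cam,o[cam+"d"],np.ones((384,512),bool))
    for n,(cx,cy,h,l,u) in dict(rack=(.523,-.158,.018,.013,.022),holder=(.516,.16,.03,.022,.036),block=(.665,.005,.036,.03,.042),tin=(.426,-.006,.036,.03,.044),jar=(.4,.214,.042,.038,.046),reel=(.405,-.18,.04,.036,.045)).items():
        T=P[(abs(P[:,0]-cx)<.065)&(abs(P[:,1]-cy)<.075)&(P[:,2]>l)&(P[:,2]<u)]
        rc=cv2.minAreaRect((T[:,:2]*1000).astype(np.float32)); print(cam,n,len(T),[np.round(x,1) for x in rc])
plan(.6655,.0045,.12,-13.7)
E
```

```text
top rack 1073 [array([ 526. , -161.2]), array([ 80. , 101.1]), np.float64(2.8)]
top holder 1081 [array([517. , 159.2]), array([79.5, 99. ]), np.float64(2.4)]
top block 464 [array([666.8,   4.5]), array([56. , 56.6]), np.float64(76.4)]
top tin 430 [array([426.2,  -7.7]), array([54.1, 54. ]), np.float64(88.5)]
top jar 200 [array([400.1, 213.6]), array([38. , 36.5]), np.float64(88.8)]
top reel 299 [array([ 406.4, -181.9]), array([46.2, 46.2]), np.float64(60.4)]
side rack 650 [array([ 524.8, -159.6]), array([ 80.1, 103.1]), np.float64(2.1)]
side holder 1392 [array([516.2, 161. ]), array([ 79.7, 101. ]), np.float64(2.4)]
side block 409 [array([665. ,   4.8]), array([57.5, 57.4]), np.float64(76.1)]
side tin 400 [array([425. ,  -6.6]), array([55.8, 56.1]), np.float64(54.7)]
side jar 279 [array([399.5, 215.4]), array([36. , 36.6]), np.float64(26.0)]
side reel 201 [array([ 404.8, -180.2]), array([46. , 47.1]), np.float64(36.8)]
t 0.9 tcp [0.1806 0.6504 0.2376] jaw -105.52 xax [-0. -0. -1.] w 0.0878 F [ 0.3 -0.3 -0.6] j [ 91.  21.   1.  -0. -70. -17.]
shift units now-frame [  5.88  24.63 -32.  ] in target frame [  5.88 -31.21 -25.63]
rot units [19.24  0.   -0.  ]
```

Call:
arm_command(plan=[{"dx":0.1,"dy":0.77,"dz":-1},{"dx":0.1,"dy":0.77,"dz":-1},{"dx":0.1,"dy":0.77,"dz":-1},{"dx":0.1,"dy":0.77,"dz":-1},{"dx":0.1,"dy":0.77,"dz":-1},{"dx":0.1,"dy":0.77,"dz":-1},{"dx":0.1,"dy":0.77,"dz":-1},{"dx":0.1,"dy":0.77,"dz":-1},{"dx":0.1,"dy":0.77,"dz":-1},{"dx":0.1,"dy":0.77,"dz":-1},{"dx":0.1,"dy":0.77,"dz":-1},{"dx":0.1,"dy":0.77,"dz":-1},{"dx":0.1,"dy":0.77,"dz":-1},{"dx":0.1,"dy":0.77,"dz":-1},{"dx":0.1,"dy":0.77,"dz":-1},{"dx":0.1,"dy":0.77,"dz":-1},{"dx":0.1,"dy":0.77,"dz":-1},{"dx":0.1,"dy":0.77,"dz":-1},{"dx":0.1,"dy":0.77,"dz":-1},{"dx":0.1,"dy":0.77,"dz":-1}])

```text
schema error: expected keys dx, dy, dz, wx, wy, wz
```

```bash
python3 -c "
from h import *
plan(.6655,.0045,.12,76.3)"
```

```text
t 0.9 tcp [0.1806 0.6504 0.2376] jaw -105.52 xax [-0. -0. -1.] w 0.0878 F [ 0.3 -0.3 -0.6] j [ 91.  21.   1.  -0. -70. -17.]
shift units now-frame [  5.88  24.63 -32.  ] in target frame [  5.88  25.63 -31.21]
rot units [-0.4  0.  -0. ]
```

Call:
arm_command(plan=[{"dx":0.1,"dy":0.77,"dz":-1,"wx":-0.02,"wy":0,"wz":0},{"dx":0.1,"dy":0.77,"dz":-1,"wx":-0.02,"wy":0,"wz":0},{"dx":0.1,"dy":0.77,"dz":-1,"wx":-0.02,"wy":0,"wz":0},{"dx":0.1,"dy":0.77,"dz":-1,"wx":-0.02,"wy":0,"wz":0},{"dx":0.1,"dy":0.77,"dz":-1,"wx":-0.02,"wy":0,"wz":0},{"dx":0.1,"dy":0.77,"dz":-1,"wx":-0.02,"wy":0,"wz":0},{"dx":0.1,"dy":0.77,"dz":-1,"wx":-0.02,"wy":0,"wz":0},{"dx":0.1,"dy":0.77,"dz":-1,"wx":-0.02,"wy":0,"wz":0},{"dx":0.1,"dy":0.77,"dz":-1,"wx":-0.02,"wy":0,"wz":0},{"dx":0.1,"dy":0.77,"dz":-1,"wx":-0.02,"wy":0,"wz":0},{"dx":0.1,"dy":0.77,"dz":-1,"wx":-0.02,"wy":0,"wz":0},{"dx":0.1,"dy":0.77,"dz":-1,"wx":-0.02,"wy":0,"wz":0},{"dx":0.1,"dy":0.77,"dz":-1,"wx":-0.02,"wy":0,"wz":0},{"dx":0.1,"dy":0.77,"dz":-1,"wx":-0.02,"wy":0,"wz":0},{"dx":0.1,"dy":0.77,"dz":-1,"wx":-0.02,"wy":0,"wz":0},{"dx":0.1,"dy":0.77,"dz":-1,"wx":-0.02,"wy":0,"wz":0},{"dx":0.1,"dy":0.77,"dz":-1,"wx":-0.02,"wy":0,"wz":0},{"dx":0.1,"dy":0.77,"dz":-1,"wx":-0.02,"wy":0,"wz":0},{"dx":0.1,"dy":0.77,"dz":-1,"wx":-0.02,"wy":0,"wz":0},{"dx":0.1,"dy":0.77,"dz":-1,"wx":-0.02,"wy":0,"wz":0}], fingers=-1)

```text
time_s: 2.57
tcp_pos: [0.5013, 0.2378, 0.1978]
eef_rot: [-109.2, 89.5, 57.7]
contact_force: [-0.1, -0.8, 0.0]
gripper_width: 0.0874
```

```bash
python3 -c "
from h import *
plan(.6655,.0045,.12,76.3)"
```

```text
t 2.57 tcp [0.5013 0.2378 0.1978] jaw -103.1 xax [ 0.004  0.007 -1.   ] w 0.0874 F [-0.1 -0.8  0. ] j [ 46.  11. -18.  -0. -61.  31.]
shift units now-frame [  3.84   9.53 -10.63] in target frame [  3.89   9.39 -10.74]
rot units [ 0.13 -0.03  0.1 ]
```

Call:
arm_command(plan=[{"dx":0.34,"dy":0.86,"dz":-0.97,"wx":-0.05,"wy":0,"wz":0},{"dx":0.34,"dy":0.86,"dz":-0.97,"wx":-0.05,"wy":0,"wz":0},{"dx":0.34,"dy":0.86,"dz":-0.97,"wx":0,"wy":0,"wz":0},{"dx":0.34,"dy":0.86,"dz":-0.97,"wx":0,"wy":0,"wz":0},{"dx":0.34,"dy":0.86,"dz":-0.97,"wx":0,"wy":0,"wz":0},{"dx":0.34,"dy":0.86,"dz":-0.97,"wx":0,"wy":0,"wz":0},{"dx":0.34,"dy":0.86,"dz":-0.97,"wx":0,"wy":0,"wz":0},{"dx":0.34,"dy":0.86,"dz":-0.97,"wx":0,"wy":0,"wz":0},{"dx":0.34,"dy":0.86,"dz":-0.97,"wx":0,"wy":0,"wz":0},{"dx":0.34,"dy":0.86,"dz":-0.97,"wx":0,"wy":0,"wz":0},{"dx":0.34,"dy":0.6,"dz":-0.7,"wx":0,"wy":0,"wz":0},{"dx":0,"dy":0,"dz":0,"wx":0,"wy":0,"wz":0}])

```text
time_s: 3.57
tcp_pos: [0.675, -0.0022, 0.12]
eef_rot: [-121.5, 89.3, 45.8]
contact_force: [0.0, 0.5, -0.6]
gripper_width: 0.0874
```

```bash
python3 -c "
from h import *
plan(.6655,.0045,.016,76.3)"
```

```text
t 3.57 tcp [ 0.675  -0.0022  0.12  ] jaw -102.72 xax [ 0.009  0.009 -1.   ] w 0.0874 F [ 0.   0.5 -0.6] j [ 16.  25.  -8.  -0. -56.  61.]
shift units now-frame [ 5.2  -0.17  0.57] in target frame [ 5.2  -0.21  0.54]
rot units [ 0.21 -0.08  0.13]
```

Call:
arm_command(plan=[{"dx":0,"dy":-0.19,"dz":0.55,"wx":0.21,"wy":-0.08,"wz":0.13},{"dx":0.7,"dy":0,"dz":0,"wx":0,"wy":0,"wz":0},{"dx":1,"dy":0,"dz":0,"wx":0,"wy":0,"wz":0},{"dx":0.8,"dy":0,"dz":0,"wx":0,"wy":0,"wz":0}])

```text
time_s: 3.9
tcp_pos: [0.6678, 0.0029, 0.072]
eef_rot: [-158.9, 89.6, 7.1]
contact_force: [-0.2, 0.3, -0.4]
gripper_width: 0.0875
```

```bash
python3 -c "
from h import *
plan(.6655,.0045,.016,76.3)"
```

```text
t 3.9 tcp [0.6678 0.0029 0.072 ] jaw -103.93 xax [ 0.006  0.001 -1.   ] w 0.0875 F [-0.2  0.3 -0.4] j [ 17.  28. -12.   0. -50.  59.]
shift units now-frame [ 2.8  -0.05  0.15] in target frame [ 2.8  -0.05  0.13]
rot units [-0.05 -0.07  0.03]
```

Call:
arm_command(plan=[{"dx":0.8,"dy":-0.05,"dz":0.13,"wx":-0.05,"wy":-0.06,"wz":0.03},{"dx":0.9,"dy":0,"dz":0,"wx":0,"wy":0,"wz":0},{"dx":0.7,"dy":0,"dz":0,"wx":0,"wy":0,"wz":0},{"dx":0.3,"dy":0,"dz":0,"wx":0,"wy":0,"wz":0},{"dx":0.0,"dy":0,"dz":0,"wx":0,"wy":0,"wz":0}])

```text
time_s: 4.32
tcp_pos: [0.6633, 0.0062, 0.0138]
eef_rot: [38.2, 89.9, -155.4]
contact_force: [0.2, 0.2, 1.5]
gripper_width: 0.0879
```

Call:
arm_command(plan=[{"dx":0,"dy":0,"dz":0,"wx":0,"wy":0,"wz":0},{"dx":0,"dy":0,"dz":0,"wx":0,"wy":0,"wz":0},{"dx":0,"dy":0,"dz":0,"wx":0,"wy":0,"wz":0},{"dx":0,"dy":0,"dz":0,"wx":0,"wy":0,"wz":0},{"dx":0,"dy":0,"dz":0,"wx":0,"wy":0,"wz":0},{"dx":0,"dy":0,"dz":0,"wx":0,"wy":0,"wz":0}], fingers=1, force=20)

```text
time_s: 4.82
tcp_pos: [0.6656, 0.0073, 0.0182]
eef_rot: [-164.5, 89.8, 1.9]
contact_force: [-0.4, -1.3, -0.4]
gripper_width: 0.0559
```

```bash
python3 -c "
from h import *
plan(.521,0,.06,92)"
```

```text
t 4.82 tcp [0.6656 0.0073 0.0182] jaw -103.58 xax [ 0.003  0.    -1.   ] w 0.0559 F [-0.4 -1.3 -0.4] j [ 17.  31. -14.   0. -45.  59.]
shift units now-frame [-2.11  2.05  6.94] in target frame [-2.09  0.11  7.24]
rot units [-3.4  -0.04  0.01]
```

Call:
arm_command(plan=[{"dx":-0.6,"dy":0,"dz":0,"wx":0,"wy":0,"wz":0},{"dx":-1,"dy":0,"dz":0,"wx":0,"wy":0,"wz":0},{"dx":-0.5,"dy":0.14,"dz":0.6,"wx":-0.43,"wy":0,"wz":0},{"dx":0,"dy":0.14,"dz":0.9,"wx":-0.43,"wy":0,"wz":0},{"dx":0,"dy":0.14,"dz":0.9,"wx":-0.43,"wy":0,"wz":0},{"dx":0,"dy":0.14,"dz":0.9,"wx":-0.43,"wy":0,"wz":0},{"dx":0,"dy":0.14,"dz":0.9,"wx":-0.43,"wy":0,"wz":0},{"dx":0,"dy":0.14,"dz":0.9,"wx":-0.43,"wy":0,"wz":0},{"dx":0,"dy":0.14,"dz":0.9,"wx":-0.43,"wy":0,"wz":0},{"dx":0,"dy":0.14,"dz":0.9,"wx":-0.43,"wy":0,"wz":0},{"dx":0,"dy":0,"dz":0,"wx":0,"wy":0,"wz":0}])

```text
time_s: 5.73
tcp_pos: [0.5231, -0.0008, 0.0712]
eef_rot: [-172.8, 89.3, 10.1]
contact_force: [-1.8, 0.4, -0.1]
gripper_width: 0.056
```

```bash
python3 -c "
from h import *
plan(.521,0,.018,92)"
```

```text
t 5.73 tcp [ 0.5231 -0.0008  0.0712] jaw -87.07 xax [ 0.012  0.002 -1.   ] w 0.056 F [-1.8  0.4 -0.1] j [ 22.  16. -31.   0. -42.  71.]
shift units now-frame [ 2.66 -0.04  0.13] in target frame [ 2.66 -0.04  0.1 ]
rot units [ 0.2  -0.15  0.02]
```

Call:
arm_command(plan=[{"dx":0.3,"dy":-0.04,"dz":0.1,"wx":0.2,"wy":-0.15,"wz":0.02},{"dx":0.7,"dy":0,"dz":0,"wx":0,"wy":0,"wz":0},{"dx":0.6,"dy":0,"dz":0,"wx":0,"wy":0,"wz":0},{"dx":0,"dy":0,"dz":0,"wx":0,"wy":0,"wz":0}])

```text
time_s: 6.07
tcp_pos: [0.5238, 0.001, 0.0422]
eef_rot: [-161.6, 89.6, 20.1]
contact_force: [0.0, 0.1, -0.1]
gripper_width: 0.0563
```

```bash
python3 -c "
from h import *
plan(.521,0,.018,92)"
```

```text
t 6.07 tcp [0.5238 0.001  0.0422] jaw -88.23 xax [ 0.006  0.002 -1.   ] w 0.0563 F [ 0.   0.1 -0.1] j [ 22.  19. -32.   0. -39.  70.]
shift units now-frame [1.21 0.05 0.15] in target frame [1.21 0.04 0.14]
rot units [-0.05 -0.07  0.02]
```

Call:
arm_command(plan=[{"dx":0.4,"dy":0.05,"dz":0.17,"wx":-0.05,"wy":-0.07,"wz":0.02},{"dx":0.4,"dy":0,"dz":0,"wx":0,"wy":0,"wz":0},{"dx":0.3,"dy":0,"dz":0,"wx":0,"wy":0,"wz":0},{"dx":0,"dy":0,"dz":0,"wx":0,"wy":0,"wz":0}])

```text
time_s: 6.4
tcp_pos: [0.5222, 0.0002, 0.019]
eef_rot: [-162.0, 90.0, 20.0]
contact_force: [-0.2, 0.7, -0.6]
gripper_width: 0.0559
```

```bash
python3 -c "
from h import *
plan(.521,0,.018,92)"
```

```text
t 6.4 tcp [5.222e-01 2.000e-04 1.900e-02] jaw -88.09 xax [ 0.  0. -1.] w 0.0559 F [-0.2  0.7 -0.6] j [ 22.  21. -33.   0. -36.  70.]
shift units now-frame [0.05 0.01 0.06] in target frame [0.05 0.01 0.06]
rot units [-0.02 -0.    0.  ]
```

Release, then lift.

Call:
arm_command(plan=[{"dx":0.05,"dy":0.0,"dz":0.06,"wx":0,"wy":0,"wz":0},{"dx":0,"dy":0,"dz":0,"wx":0,"wy":0,"wz":0}])

```text
time_s: 6.57
tcp_pos: [0.5216, 0.0002, 0.0178]
eef_rot: [130.9, 90.0, -47.2]
contact_force: [-0.6, 0.8, -0.4]
gripper_width: 0.0561
```

Call:
arm_command(plan=[{"dx":0,"dy":0,"dz":0,"wx":0,"wy":0,"wz":0},{"dx":0,"dy":0,"dz":0,"wx":0,"wy":0,"wz":0},{"dx":0,"dy":0,"dz":0,"wx":0,"wy":0,"wz":0},{"dx":0,"dy":0,"dz":0,"wx":0,"wy":0,"wz":0},{"dx":-0.6,"dy":0,"dz":0,"wx":0,"wy":0,"wz":0},{"dx":-1,"dy":0,"dz":0,"wx":0,"wy":0,"wz":0},{"dx":-1,"dy":0,"dz":0,"wx":0,"wy":0,"wz":0},{"dx":-1,"dy":0,"dz":0,"wx":0,"wy":0,"wz":0},{"dx":-1,"dy":0,"dz":0,"wx":0,"wy":0,"wz":0}], fingers=-1)

```text
time_s: 7.32
tcp_pos: [0.5184, -0.0007, 0.1097]
eef_rot: [17.1, 89.5, -161.1]
contact_force: [0.8, 0.4, -0.7]
gripper_width: 0.0878
```

```bash
python3 -c "
from h import *
plan(.4056,-.181,.10,92)"
```

```text
t 7.32 tcp [ 0.5184 -0.0007  0.1097] jaw -88.14 xax [-0.008 -0.003 -1.   ] w 0.0878 F [ 0.8  0.4 -0.7] j [ 22.  13. -28.  -0. -49.  70.]
shift units now-frame [0.56 8.83 5.92] in target frame [0.49 8.81 5.95]
rot units [-0.03  0.1  -0.03]
```

Call:
arm_command(plan=[{"dx":0.06,"dy":0.97,"dz":0.65,"wx":0,"wy":0.03,"wz":0},{"dx":0.06,"dy":0.97,"dz":0.65,"wx":0,"wy":0.03,"wz":0},{"dx":0.06,"dy":0.97,"dz":0.65,"wx":0,"wy":0.03,"wz":0},{"dx":0.06,"dy":0.97,"dz":0.65,"wx":0,"wy":0,"wz":0},{"dx":0.06,"dy":0.97,"dz":0.65,"wx":0,"wy":0,"wz":0},{"dx":0.06,"dy":0.97,"dz":0.65,"wx":0,"wy":0,"wz":0},{"dx":0.06,"dy":0.97,"dz":0.65,"wx":0,"wy":0,"wz":0},{"dx":0.06,"dy":0.97,"dz":0.65,"wx":0,"wy":0,"wz":0},{"dx":0.06,"dy":0.9,"dz":0.6,"wx":0,"wy":0,"wz":0},{"dx":0.0,"dy":0,"dz":0,"wx":0,"wy":0,"wz":0}], fingers=-0.5)

```text
time_s: 8.15
tcp_pos: [0.4079, -0.1823, 0.1056]
eef_rot: [-177.5, 89.1, 4.7]
contact_force: [-1.0, 0.3, -0.3]
gripper_width: 0.0656
```

```bash
python3 - <<'E'
from h import *
im,d=r.capture("top"); cv2.imwrite("pics/t1.png",cv2.resize(im[90:290,100:400,::-1],(780,520),interpolation=cv2.INTER_CUBIC))
P=pts("top",d,np.ones((384,512),bool))
T=P[(abs(P[:,0]-.52)<.045)&(abs(P[:,1]-0)<.045)&(P[:,2]>.03)&(P[:,2]<.042)]
print([np.round(x,1) for x in cv2.minAreaRect((T[:,:2]*1000).astype(np.float32))])
plan(.4056,-.181,.015,92)
E
```

```text
[array([ 5.324e+02, -1.000e-01]), array([55.3, 38.7]), np.float64(89.1)]
t 8.2 tcp [ 0.4089 -0.1817  0.1059] jaw -87.85 xax [ 0.016  0.001 -1.   ] w 0.0654 F [-0.9 -0.6  0.3] j [  1.   6. -38.  -0. -45.  91.]
shift units now-frame [ 4.54 -0.04  0.24] in target frame [ 4.54 -0.04  0.16]
rot units [ 0.03 -0.21  0.01]
```

View pics/t1.png

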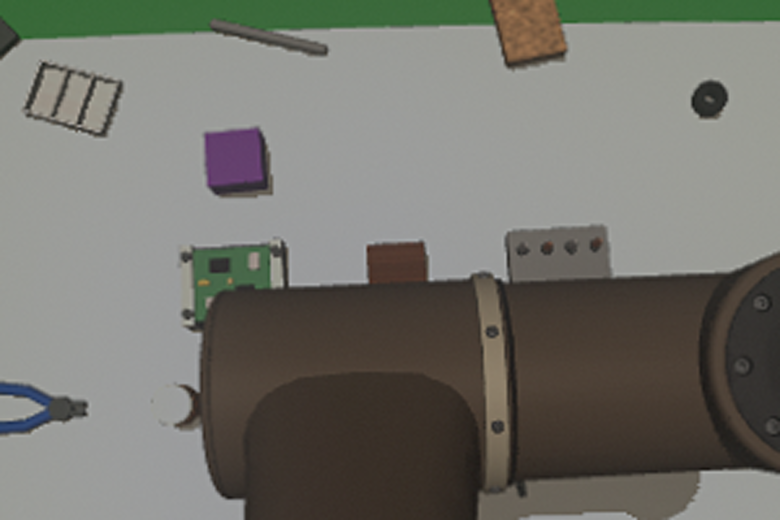

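The arm hides much of this view. The placed block shows at crop (397,262), in line with the holder and rack. I'll go down on the reel.

Call:
arm_command(plan=[{"dx":0.7,"dy":-0.04,"dz":0.16,"wx":0.03,"wy":-0.21,"wz":0},{"dx":1,"dy":0,"dz":0,"wx":0,"wy":0,"wz":0},{"dx":1,"dy":0,"dz":0,"wx":0,"wy":0,"wz":0},{"dx":0.4,"dy":0,"dz":0,"wx":0,"wy":0,"wz":0},{"dx":0,"dy":0,"dz":0,"wx":0,"wy":0,"wz":0}])

```text
time_s: 8.62
tcp_pos: [0.4088, -0.1799, 0.0422]
eef_rot: [-179.1, 89.7, 2.8]
contact_force: [-0.1, -0.3, 0.5]
gripper_width: 0.0656
```

```bash
python3 -c "
from h import *
plan(.4056,-.181,.015,92)
im,d=r.capture('side'); cv2.imwrite('pics/s2.png',cv2.resize(im[60:330,100:440,::-1],(760,604))[:600])
P=pts('side',d,np.ones((384,512),bool))
T=P[(abs(P[:,0]-.52)<.045)&(abs(P[:,1]-0)<.045)&(P[:,2]>.03)&(P[:,2]<.042)]
print([np.round(x,1) for x in cv2.minAreaRect((T[:,:2]*1000).astype(np.float32))])
"
```

```text
t 8.62 tcp [ 0.4088 -0.1799  0.0422] jaw -88.03 xax [ 0.004  0.    -1.   ] w 0.0656 F [-0.1 -0.3  0.5] j [  2.  13. -42.  -0. -35.  90.]
shift units now-frame [1.36 0.05 0.17] in target frame [1.36 0.05 0.16]
rot units [-0.01 -0.05  0.  ]
[array([ 5.221e+02, -1.000e-01]), array([56.6, 59.2]), np.float64(1.5)]
```

View pics/s2.png

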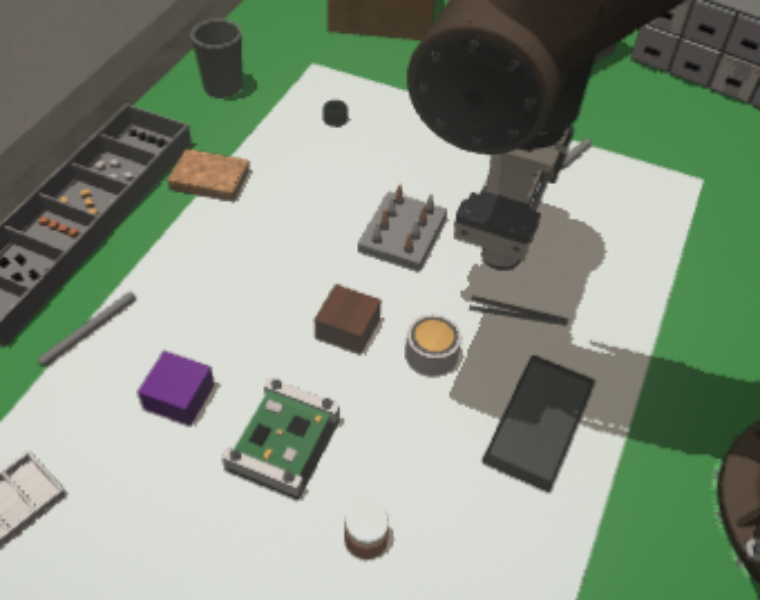

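Side crop: the block stands at (348,317), about 1.6 mm from the midpoint. The reel is between the fingers at (500,255).

Call:
arm_command(plan=[{"dx":0.5,"dy":0.05,"dz":0.16,"wx":-0.01,"wy":-0.05,"wz":0},{"dx":0.5,"dy":0,"dz":0,"wx":0,"wy":0,"wz":0},{"dx":0.3,"dy":0,"dz":0,"wx":0,"wy":0,"wz":0},{"dx":0,"dy":0,"dz":0,"wx":0,"wy":0,"wz":0}])

```text
time_s: 9.0
tcp_pos: [0.4085, -0.1797, 0.0173]
eef_rot: [169.2, 89.8, -8.6]
contact_force: [0.4, -0.3, 0.5]
gripper_width: 0.0657
```

Call:
arm_command(plan=[{"dx":0,"dy":0,"dz":0,"wx":0,"wy":0,"wz":0},{"dx":0,"dy":0,"dz":0,"wx":0,"wy":0,"wz":0},{"dx":0,"dy":0,"dz":0,"wx":0,"wy":0,"wz":0},{"dx":0,"dy":0,"dz":0,"wx":0,"wy":0,"wz":0},{"dx":0,"dy":0,"dz":0,"wx":0,"wy":0,"wz":0}], fingers=1, force=20)

```text
time_s: 9.42
tcp_pos: [0.4103, -0.1792, 0.0194]
eef_rot: [171.8, 89.7, -5.9]
contact_force: [-0.2, 0.4, -1.3]
gripper_width: 0.0471
```

```bash
python3 -c "
from h import *
plan(.522,0,.09,92)"
```

```text
t 9.42 tcp [ 0.4103 -0.1792  0.0194] jaw -87.73 xax [ 0.006 -0.001 -1.   ] w 0.0471 F [-0.2  0.4 -1.3] j [  2.  15. -43.   0. -32.  90.]
shift units now-frame [-3.5  -8.73 -5.95] in target frame [-3.53 -8.76 -5.89]
rot units [ 0.06 -0.07 -0.01]
```

Call:
arm_command(plan=[{"dx":-0.6,"dy":0,"dz":0,"wx":0.06,"wy":-0.07,"wz":0},{"dx":-1,"dy":0,"dz":0,"wx":0,"wy":0,"wz":0},{"dx":-1,"dy":0,"dz":0,"wx":0,"wy":0,"wz":0},{"dx":-1,"dy":0,"dz":0,"wx":0,"wy":0,"wz":0},{"dx":-0.5,"dy":-0.5,"dz":-0.34,"wx":0,"wy":0,"wz":0},{"dx":0,"dy":-0.9,"dz":-0.6,"wx":0,"wy":0,"wz":0},{"dx":0,"dy":-0.9,"dz":-0.6,"wx":0,"wy":0,"wz":0},{"dx":0,"dy":-0.9,"dz":-0.6,"wx":0,"wy":0,"wz":0},{"dx":0,"dy":-0.9,"dz":-0.6,"wx":0,"wy":0,"wz":0},{"dx":0,"dy":-0.9,"dz":-0.6,"wx":0,"wy":0,"wz":0},{"dx":0,"dy":-0.9,"dz":-0.6,"wx":0,"wy":0,"wz":0},{"dx":0,"dy":-0.9,"dz":-0.6,"wx":0,"wy":0,"wz":0},{"dx":0,"dy":-0.9,"dz":-0.6,"wx":0,"wy":0,"wz":0},{"dx":0,"dy":-0.9,"dz":-0.6,"wx":0,"wy":0,"wz":0},{"dx":0,"dy":0,"dz":0,"wx":0,"wy":0,"wz":0}])

```text
time_s: 10.67
tcp_pos: [0.5218, 0.0039, 0.1091]
eef_rot: [-149.9, 89.7, 31.7]
contact_force: [0.7, -0.1, -0.9]
gripper_width: 0.0464
```

```bash
python3 -c "
from h import *
im,d=r.capture('side'); np.savez('m2.npz',im=im,d=d); cv2.imwrite('pics/s3.png',cv2.resize(im[80:280,160:400,::-1],(720,600),interpolation=cv2.INTER_CUBIC))
plan(.522,0,.055,92)
"
```

```text
t 10.72 tcp [0.5205 0.0029 0.1088] jaw -88.41 xax [ 0.002  0.002 -1.   ] w 0.0468 F [-0.6  0.  -0.6] j [ 22.  13. -29.  -0. -48.  70.]
shift units now-frame [ 2.69  0.15 -0.07] in target frame [ 2.69  0.15 -0.07]
rot units [-0.09 -0.03  0.03]
```

View pics/s3.png

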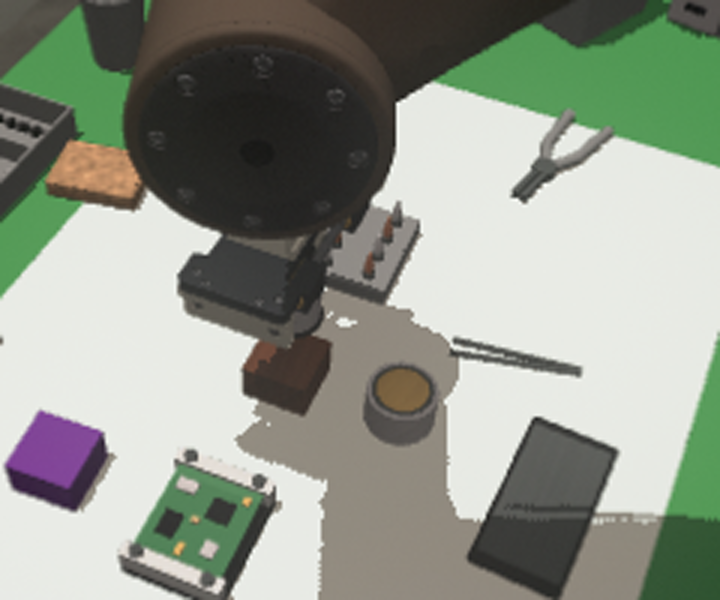

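```bash
python3 - <<'E'
from h import *
o=np.load("m2.npz"); d=o["d"]
m=np.zeros((384,512),bool); m[183:193,245:270]=1
v,u=np.nonzero(m&(d>0)); P=pts("side",d,m)
for a,b,p in zip(v,u,P):
    if p[2]>.08: print(a,b,p.round(4))
E
```

```text
183 245 [0.4987 0.0987 0.2032]
183 246 [0.4965 0.0989 0.2045]
183 247 [0.4938 0.0999 0.2069]
183 248 [0.4918 0.0998 0.2078]
183 249 [0.4901 0.099  0.2078]
183 250 [0.4879 0.0992 0.2091]
183 251 [0.487  0.0967 0.207 ]
183 252 [0.4855 0.0954 0.2065]
183 253 [0.4839 0.0944 0.2063]
183 254 [0.4824 0.0931 0.2056]
183 255 [0.4801 0.0937 0.2074]
183 256 [0.4786 0.0924 0.2068]
183 257 [0.4781 0.0888 0.2035]
183 258 [0.4888 0.0605 0.1692]
183 259 [0.4868 0.0601 0.1697]
183 260 [0.4844 0.0607 0.1715]
183 261 [0.4826 0.0596 0.1714]
183 262 [0.4804 0.0597 0.1725]
183 263 [0.4978 0.0137 0.1168]
183 264 [0.497  0.0101 0.1135]
183 265 [0.4964 0.0058 0.1094]
183 266 [0.4958 0.0014 0.1052]
183 267 [ 0.4973 -0.0081  0.0947]
184 245 [0.498 0.1   0.202]
184 246 [0.4964 0.0991 0.2018]
184 247 [0.4944 0.0988 0.2025]
184 248 [0.4921 0.0991 0.204 ]
184 249 [0.4898 0.0995 0.2056]
184 251 [0.4863 0.098  0.2059]
184 252 [0.4845 0.0975 0.2063]
184 253 [0.4827 0.0968 0.2064]
184 254 [0.4807 0.0966 0.2073]
184 255 [0.4794 0.095  0.2062]
184 256 [0.4781 0.0934 0.2053]
184 257 [0.4786 0.0877 0.1992]
184 258 [0.5059
[... 4742 characters left out ...]
796 0.0895 0.1797]
191 257 [0.4792 0.0856 0.1758]
191 258 [0.5056 0.0222 0.0943]
191 259 [0.5039 0.0206 0.0934]
191 260 [0.5014 0.0206 0.0947]
191 261 [0.4995 0.0195 0.0946]
191 262 [0.4978 0.0176 0.0934]
191 263 [0.4964 0.0151 0.0916]
192 245 [0.5025 0.092  0.1673]
192 246 [0.5001 0.0922 0.1687]
192 248 [0.4967 0.0902 0.1685]
192 249 [0.494  0.0912 0.171 ]
192 250 [0.492  0.0908 0.1716]
192 251 [0.4906 0.0891 0.1704]
192 252 [0.4877 0.0905 0.1735]
192 253 [0.4855 0.0907 0.1749]
192 254 [0.4828 0.0918 0.1775]
192 255 [0.4815 0.0898 0.176 ]
192 256 [0.4791 0.0905 0.1781]
192 257 [0.4781 0.088  0.1759]
192 258 [0.5051 0.0233 0.0922]
192 259 [0.503  0.0223 0.0923]
192 260 [0.501  0.0214 0.0924]
```

```bash
python3 - <<'E'
from h import *
from scipy.optimize import least_squares
o=np.load("m2.npz"); d=o["d"]
m=np.zeros((384,512),bool); m[175:196,250:272]=1
P=pts("side",d,m); P=P[(P[:,0]>.485)&(abs(P[:,1])<.03)&(P[:,2]>.085)&(P[:,2]<.135)]
for lo,hi,R in((.096,.125,.0215),(.088,.0945,.024)):
    Q=P[(P[:,2]>lo)&(P[:,2]<hi)]
    f=least_squares(lambda c:np.hypot(Q[:,0]-c[0],Q[:,1]-c[1])-R,[.517,.003],loss="soft_l1",f_scale=.001); print(len(Q),f.x,np.abs(f.fun).mean())
E
```

```text
60 [0.51710736 0.0027768 ] 0.0005061108813222214
13 [0.51791537 0.00317189] 0.0008513906588963525
```

Call:
arm_command(plan=[{"dx":0.4,"dy":0.15,"dz":-0.24,"wx":-0.08,"wy":-0.03,"wz":0.03},{"dx":0.7,"dy":0,"dz":0,"wx":0,"wy":0,"wz":0},{"dx":0.5,"dy":0,"dz":0,"wx":0,"wy":0,"wz":0},{"dx":0.2,"dy":0,"dz":0,"wx":0,"wy":0,"wz":0},{"dx":0,"dy":0,"dz":0,"wx":0,"wy":0,"wz":0}])

```text
time_s: 11.13
tcp_pos: [0.524, -0.0027, 0.07]
eef_rot: [23.5, 89.9, -154.5]
contact_force: [0.8, 0.3, -0.3]
gripper_width: 0.0465
```

```bash
python3 -c "
from h import *
plan(.5253,0,.055,92)
"
```

```text
t 11.13 tcp [ 0.524  -0.0027  0.07  ] jaw -88.03 xax [-0.001 -0.001 -1.   ] w 0.0465 F [ 0.8  0.3 -0.3] j [ 21.  17. -30.   0. -43.  71.]
shift units now-frame [ 0.75 -0.13 -0.07] in target frame [ 0.75 -0.13 -0.07]
rot units [-0.01  0.02 -0.01]
```

Call:
arm_command(plan=[{"dx":0.2,"dy":-0.12,"dz":-0.06,"wx":0,"wy":0.02,"wz":0},{"dx":0.2,"dy":0,"dz":0,"wx":0,"wy":0,"wz":0},{"dx":0.15,"dy":0,"dz":0,"wx":0,"wy":0,"wz":0},{"dx":0,"dy":0,"dz":0,"wx":0,"wy":0,"wz":0}])

```text
time_s: 11.47
tcp_pos: [0.525, -0.0013, 0.0582]
eef_rot: [86.6, 89.9, -91.5]
contact_force: [-0.7, 0.3, -1.4]
gripper_width: 0.0462
```

```bash
python3 -c "
from h import *
plan(.5253,0,.055,92)
im,d=r.capture('side'); np.savez('m3.npz',im=im,d=d); cv2.imwrite('pics/s4.png',cv2.resize(im[140:240,200:320,::-1],(720,600),interpolation=cv2.INTER_CUBIC))
"
```

```text
t 11.47 tcp [ 0.525  -0.0013  0.0582] jaw -88.11 xax [-0.    -0.001 -1.   ] w 0.0462 F [-0.7  0.3 -1.4] j [ 21.  18. -31.   0. -42.  71.]
shift units now-frame [ 0.16 -0.06 -0.02] in target frame [ 0.16 -0.06 -0.02]
rot units [-0.02  0.   -0.01]
```

View pics/s4.png

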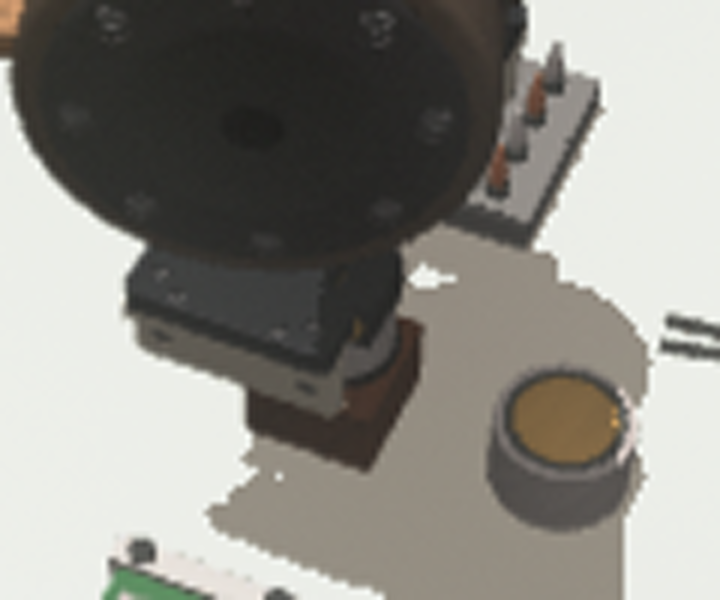

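The reel's lower flange shows at crop (365,355), just above the block and inside its front edge. I'll lower the last 2–3 mm.

Call:
arm_command(plan=[{"dx":0.1,"dy":-0.06,"dz":-0.02,"wx":0,"wy":0,"wz":0},{"dx":0.08,"dy":0,"dz":0,"wx":0,"wy":0,"wz":0},{"dx":0,"dy":0,"dz":0,"wx":0,"wy":0,"wz":0}])

```text
time_s: 11.77
tcp_pos: [0.5261, 0.0003, 0.0553]
eef_rot: [161.8, 89.9, -16.3]
contact_force: [0.4, 0.1, -0.8]
gripper_width: 0.0468
```

```bash
python3 -c "
from h import *
plan(.5253,0,.055,92)
"
```

```text
t 11.77 tcp [5.261e-01 3.000e-04 5.530e-02] jaw -88.08 xax [ 0.002 -0.    -1.   ] w 0.0468 F [ 0.4  0.1 -0.8] j [ 21.  18. -31.   0. -41.  70.]
shift units now-frame [0.02 0.02 0.04] in target frame [0.02 0.02 0.04]
rot units [-0.02 -0.02 -0.01]
```

Call:
arm_command(plan=[{"dx":0.05,"dy":0.02,"dz":0.04,"wx":0,"wy":0,"wz":0},{"dx":0.04,"dy":0,"dz":0,"wx":0,"wy":0,"wz":0},{"dx":0,"dy":0,"dz":0,"wx":0,"wy":0,"wz":0}])

```text
time_s: 12.02
tcp_pos: [0.5262, 0.0002, 0.055]
eef_rot: [173.4, 89.8, -4.6]
contact_force: [-1.4, -0.2, -1.0]
gripper_width: 0.0472
```

Call:
arm_command(plan=[{"dx":0.06,"dy":0,"dz":0.04,"wx":0,"wy":0,"wz":0},{"dx":0.05,"dy":0,"dz":0,"wx":0,"wy":0,"wz":0},{"dx":0,"dy":0,"dz":0,"wx":0,"wy":0,"wz":0}])

```text
time_s: 12.27
tcp_pos: [0.5268, 0.0002, 0.055]
eef_rot: [176.8, 89.6, -1.2]
contact_force: [0.2, -0.1, -1.3]
gripper_width: 0.0468
```

Call:
arm_command(plan=[{"dx":0.15,"dy":0,"dz":0.07,"wx":0,"wy":-0.05,"wz":0},{"dx":0,"dy":0,"dz":0,"wx":0,"wy":0,"wz":0}])

```text
time_s: 12.43
tcp_pos: [0.5277, 0.0002, 0.0545]
eef_rot: [176.6, 89.5, -1.3]
contact_force: [-0.1, 0.0, -1.0]
gripper_width: 0.0472
```

```bash
python3 - <<'E'
from h import *
from scipy.optimize import least_squares
im,d=r.capture('side'); cv2.imwrite('pics/s5.png',cv2.resize(im[140:240,200:320,::-1],(720,600),interpolation=cv2.INTER_CUBIC))
m=np.zeros((384,512),bool); m[185:215,240:280]=1
P=pts("side",d,m)
W=P[(P[:,0]>.485)&(abs(P[:,1])<.03)]
B=W[(W[:,2]<.040)&(W[:,2]>.03)]; print("blocktop",np.median(B[:,2]),B[:,0].min(),len(B))
for lo,hi,R in((.044,.068,.0215),(.0375,.0415,.024)):
    Q=W[(W[:,2]>lo)&(W[:,2]<hi)]
    f=least_squares(lambda c:np.hypot(Q[:,0]-c[0],Q[:,1]-c[1])-R,[.52,.0],loss="soft_l1",f_scale=.001); print(len(Q),f.x,np.abs(f.fun).mean())
E
```

```text
blocktop 0.0359415386673933 0.4936194105081493 108
34 [5.22987667e-01 2.63876609e-05] 0.0004766564817176228
27 [ 5.23492048e-01 -2.87304484e-04] 0.002111738766757298
```

View pics/s5.png

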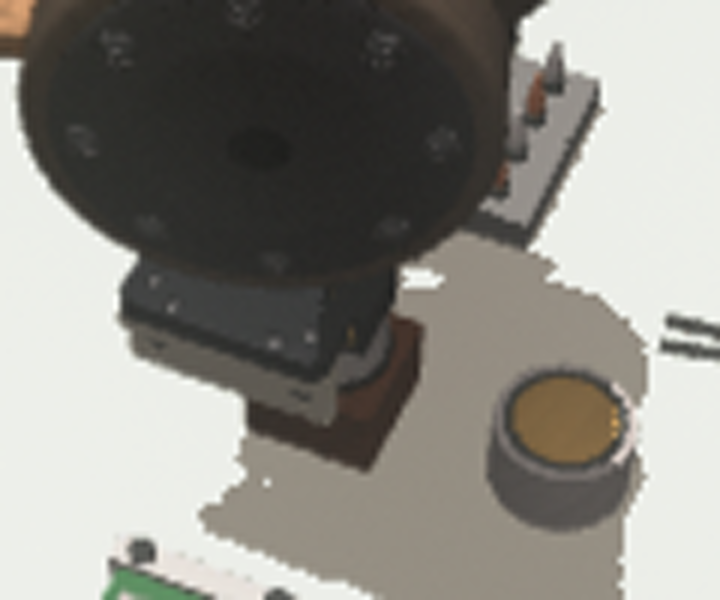

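The reel is centred within about 1 mm of the block and resting on it or nearly so. Release and rise.

Call:
arm_command(plan=[{"dx":0,"dy":0,"dz":0,"wx":0,"wy":0,"wz":0},{"dx":0,"dy":0,"dz":0,"wx":0,"wy":0,"wz":0},{"dx":0,"dy":0,"dz":0,"wx":0,"wy":0,"wz":0},{"dx":0,"dy":0,"dz":0,"wx":0,"wy":0,"wz":0},{"dx":-0.5,"dy":0,"dz":0,"wx":0,"wy":0,"wz":0},{"dx":-0.9,"dy":0,"dz":0,"wx":0,"wy":0,"wz":0},{"dx":-1,"dy":0,"dz":0,"wx":0,"wy":0,"wz":0},{"dx":-1,"dy":0,"dz":0,"wx":0,"wy":0,"wz":0},{"dx":-0.5,"dy":0,"dz":0,"wx":0,"wy":0,"wz":0},{"dx":0,"dy":0,"dz":0,"wx":0,"wy":0,"wz":0}], fingers=-0.4)

```text
time_s: 13.32
tcp_pos: [0.5252, -0.0003, 0.1361]
eef_rot: [147.3, 89.8, -30.6]
contact_force: [0.1, 0.3, 0.1]
gripper_width: 0.0614
```

```bash
python3 - <<'E'
from h import *
im,d=r.capture('side'); cv2.imwrite('pics/s6.png',cv2.resize(im[80:280,160:400,::-1],(720,600),interpolation=cv2.INTER_CUBIC))
plan(.4255,-.0065,.13,92)
E
```

```text
t 13.37 tcp [ 5.250e-01 -3.000e-04  1.353e-01] jaw -87.87 xax [ 0.003 -0.002 -1.   ] w 0.0616 F [-0.9 -0.2 -0.5] j [ 22.  12. -26.   0. -52.  70.]
shift units now-frame [0.25 0.13 4.99] in target frame [0.27 0.14 4.98]
rot units [ 0.03 -0.04 -0.02]
```

View pics/s6.png

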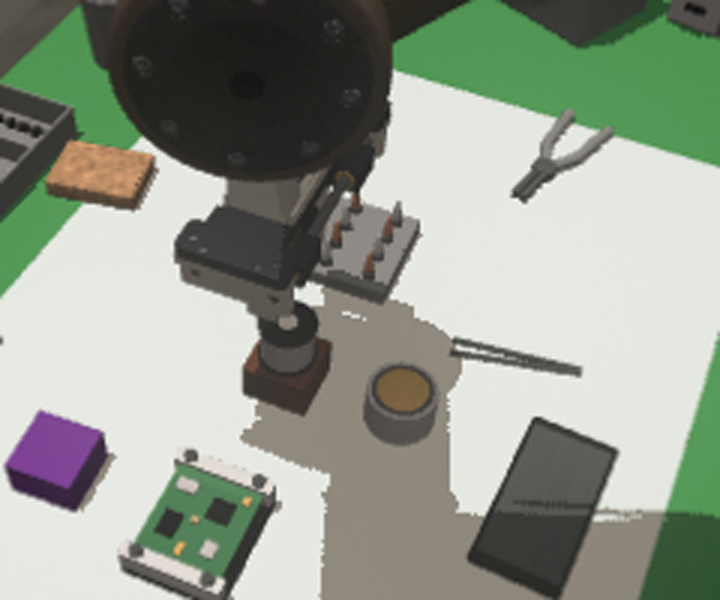

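The reel stands on the middle of the block at crop (288,345). Now the tin at crop (400,400).

Call:
arm_command(plan=[{"dx":0.05,"dy":0.03,"dz":0.8,"wx":0,"wy":-0.04,"wz":0},{"dx":0.05,"dy":0.03,"dz":1,"wx":0,"wy":0,"wz":0},{"dx":0,"dy":0.03,"dz":1,"wx":0,"wy":0,"wz":0},{"dx":0,"dy":0.03,"dz":1,"wx":0,"wy":0,"wz":0},{"dx":0,"dy":0,"dz":0.8,"wx":0,"wy":0,"wz":0},{"dx":0,"dy":0,"dz":0.3,"wx":0,"wy":0,"wz":0},{"dx":0.6,"dy":0,"dz":0,"wx":0,"wy":0,"wz":0},{"dx":1,"dy":0,"dz":0,"wx":0,"wy":0,"wz":0},{"dx":1,"dy":0,"dz":0,"wx":0,"wy":0,"wz":0},{"dx":0,"dy":0,"dz":0,"wx":0,"wy":0,"wz":0}], fingers=-1)

```text
time_s: 14.2
tcp_pos: [0.4208, -0.0075, 0.0758]
eef_rot: [29.8, 89.8, -148.2]
contact_force: [-1.3, -0.3, -0.2]
gripper_width: 0.0879
```

```bash
python3 - <<'E'
from h import *
plan(.4255,-.0065,.016,92)
E
```

```text
t 14.2 tcp [ 0.4208 -0.0075  0.0758] jaw -87.92 xax [-0.003 -0.002 -1.   ] w 0.0879 F [-1.3 -0.3 -0.2] j [ 26.   7. -42.   0. -41.  66.]
shift units now-frame [ 2.99 -0.05 -0.25] in target frame [ 2.99 -0.04 -0.24]
rot units [ 0.02  0.04 -0.02]
```

Call:
arm_command(plan=[{"dx":0.7,"dy":-0.05,"dz":-0.24,"wx":0.02,"wy":0.04,"wz":-0.02},{"dx":0.9,"dy":0,"dz":0,"wx":0,"wy":0,"wz":0},{"dx":0.8,"dy":0,"dz":0,"wx":0,"wy":0,"wz":0},{"dx":0.3,"dy":0,"dz":0,"wx":0,"wy":0,"wz":0},{"dx":0,"dy":0,"dz":0,"wx":0,"wy":0,"wz":0}])

```text
time_s: 14.62
tcp_pos: [0.4276, -0.006, 0.0211]
eef_rot: [66.8, 89.9, -111.1]
contact_force: [-0.1, 0.5, 0.5]
gripper_width: 0.0876
```

```bash
python3 - <<'E'
from h import *
plan(.4255,-.0065,.016,92)
E
```

```text
t 14.62 tcp [ 0.4276 -0.006   0.0211] jaw -87.93 xax [-0.001 -0.002 -1.   ] w 0.0876 F [-0.1  0.5  0.5] j [ 26.  14. -45.   0. -31.  66.]
shift units now-frame [0.26 0.02 0.11] in target frame [0.26 0.02 0.11]
rot units [ 0.02  0.01 -0.02]
```

Call:
arm_command(plan=[{"dx":0.25,"dy":0,"dz":0.12,"wx":0,"wy":0,"wz":0},{"dx":0,"dy":0,"dz":0.04,"wx":0,"wy":0,"wz":0}])

```text
time_s: 14.78
tcp_pos: [0.4251, -0.006, 0.0166]
eef_rot: [71.8, 89.9, -106.1]
contact_force: [-0.1, 0.8, 0.7]
gripper_width: 0.0875
```

Call:
arm_command(plan=[{"dx":0,"dy":0,"dz":0,"wx":0,"wy":0,"wz":0},{"dx":0,"dy":0,"dz":0,"wx":0,"wy":0,"wz":0},{"dx":0,"dy":0,"dz":0,"wx":0,"wy":0,"wz":0},{"dx":0,"dy":0,"dz":0,"wx":0,"wy":0,"wz":0},{"dx":0,"dy":0,"dz":0,"wx":0,"wy":0,"wz":0},{"dx":0,"dy":0,"dz":0,"wx":0,"wy":0,"wz":0}], fingers=1, force=20)

```text
time_s: 15.28
tcp_pos: [0.4266, -0.0052, 0.0195]
eef_rot: [179.4, 89.8, 1.5]
contact_force: [-0.5, -0.2, -1.4]
gripper_width: 0.0574
```

```bash
python3 - <<'E'
from h import *
plan(.6243,-.157,.06,92)
E
```

```text
t 15.28 tcp [ 0.4266 -0.0052  0.0195] jaw -87.88 xax [ 0.004  0.    -1.   ] w 0.0574 F [-0.5 -0.2 -1.4] j [ 26.  13. -46.   0. -31.  66.]
shift units now-frame [-1.98  7.95 -9.6 ] in target frame [-2.02  7.93 -9.61]
rot units [ 0.03 -0.05 -0.  ]
```

Call:
arm_command(plan=[{"dx":-0.6,"dy":0,"dz":0,"wx":0.03,"wy":-0.05,"wz":0},{"dx":-1,"dy":0,"dz":0,"wx":0,"wy":0,"wz":0},{"dx":-1,"dy":0,"dz":0,"wx":0,"wy":0,"wz":0},{"dx":-1,"dy":0,"dz":0,"wx":0,"wy":0,"wz":0},{"dx":-1,"dy":0.1,"dz":-0.1,"wx":0,"wy":0,"wz":0},{"dx":-0.5,"dy":0.5,"dz":-0.6,"wx":0,"wy":0,"wz":0},{"dx":0,"dy":0.7,"dz":-0.85,"wx":0,"wy":0,"wz":0},{"dx":0,"dy":0.7,"dz":-0.85,"wx":0,"wy":0,"wz":0},{"dx":0,"dy":0.7,"dz":-0.85,"wx":0,"wy":0,"wz":0},{"dx":0,"dy":0.7,"dz":-0.85,"wx":0,"wy":0,"wz":0},{"dx":0,"dy":0.7,"dz":-0.85,"wx":0,"wy":0,"wz":0},{"dx":0,"dy":0.7,"dz":-0.85,"wx":0,"wy":0,"wz":0},{"dx":0,"dy":0.7,"dz":-0.85,"wx":0,"wy":0,"wz":0},{"dx":0,"dy":0.7,"dz":-0.85,"wx":0,"wy":0,"wz":0},{"dx":0,"dy":0.7,"dz":-0.85,"wx":0,"wy":0,"wz":0},{"dx":0,"dy":0.7,"dz":-0.85,"wx":0,"wy":0,"wz":0},{"dx":0,"dy":0,"dz":0,"wx":0,"wy":0,"wz":0}])

```text
time_s: 16.7
tcp_pos: [0.62, -0.159, 0.1249]
eef_rot: [-9.7, 89.8, 172.4]
contact_force: [0.4, -0.4, -0.9]
gripper_width: 0.0577
```

```bash
python3 - <<'E'
from h import *
plan(.6243,-.157,.019,92)
im,d=r.capture('side'); np.savez('m4.npz',im=im,d=d); cv2.imwrite('pics/s7.png',cv2.resize(im[60:260,160:400,::-1],(720,600),interpolation=cv2.INTER_CUBIC))
E
```

```text
t 16.7 tcp [ 0.62   -0.159   0.1249] jaw -87.94 xax [-0.004  0.001 -1.   ] w 0.0577 F [ 0.4 -0.4 -0.9] j [  3.  22. -12.  -0. -56.  89.]
shift units now-frame [ 5.29 -0.09 -0.24] in target frame [ 5.29 -0.09 -0.22]
rot units [0.01 0.05 0.01]
```

View pics/s7.png

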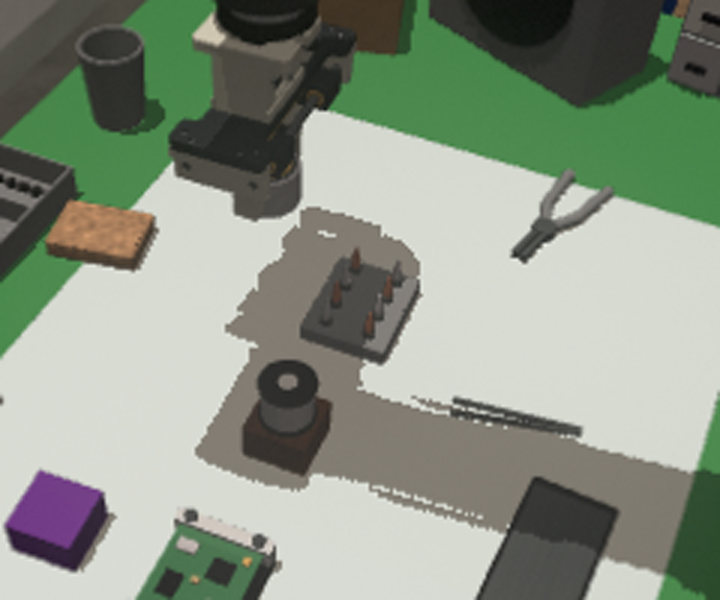

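The tin is held at crop (275,190), upright and clear of everything; the reel is unharmed on the block at (288,400). I'll fit the tin's offset in the grip.

```bash
python3 - <<'E'
from h import *
from scipy.optimize import least_squares
o=np.load("m4.npz"); d=o["d"]
P=pts("side",d,np.ones((384,512),bool))
Q=P[(abs(P[:,0]-.62)<.04)&(abs(P[:,1]+.159)<.022)&(P[:,2]>.108)&(P[:,2]<.138)]
Q=Q[Q[:,0]<.61]
f=least_squares(lambda c:np.hypot(Q[:,0]-c[0],Q[:,1]-c[1])-.029,[.62,-.159],loss="soft_l1",f_scale=.001); print(len(Q),f.x,np.abs(f.fun).mean())
B=P[(abs(P[:,0]-.522)<.035)&(abs(P[:,1])<.035)]
for lo,hi,n in((.072,.082,"reel"),(.033,.038,"block")):
    T=B[(B[:,2]>lo)&(B[:,2]<hi)]; print(n,[np.round(x,1) for x in cv2.minAreaRect((T[:,:2]*1000).astype(np.float32))], np.median(T[:,2]))
E
```

```text
82 [ 0.61898881 -0.15976839] 0.0007627497254737274
reel [array([5.222e+02, 2.000e-01]), array([45. , 48.4]), np.float64(22.6)] 0.07640069044864999
block [array([5.221e+02, 5.000e-01]), array([55.3, 56.4]), np.float64(2.0)] 0.035965097999863145
```

Call:
arm_command(plan=[{"dx":0.6,"dy":-0.18,"dz":-0.22,"wx":0.01,"wy":0.04,"wz":0.01},{"dx":1,"dy":0,"dz":0,"wx":0,"wy":0,"wz":0},{"dx":1,"dy":0,"dz":0,"wx":0,"wy":0,"wz":0},{"dx":0.8,"dy":0,"dz":0,"wx":0,"wy":0,"wz":0},{"dx":0,"dy":0,"dz":0,"wx":0,"wy":0,"wz":0}])

```text
time_s: 17.17
tcp_pos: [0.6199, -0.153, 0.0543]
eef_rot: [-37.2, 89.8, 144.6]
contact_force: [-0.8, 0.9, -2.0]
gripper_width: 0.0573
```

```bash
python3 - <<'E'
from h import *
plan(.6247,-.1553,.0195,92)
E
```

```text
t 17.17 tcp [ 0.6199 -0.153   0.0543] jaw -88.14 xax [-0.002  0.002 -1.   ] w 0.0573 F [-0.8  0.9 -2. ] j [  4.  27. -16.  -0. -47.  88.]
shift units now-frame [ 1.74  0.13 -0.24] in target frame [ 1.74  0.12 -0.23]
rot units [-0.03  0.03  0.02]
```

Call:
arm_command(plan=[{"dx":0.5,"dy":0.13,"dz":-0.24,"wx":-0.03,"wy":0.03,"wz":0.02},{"dx":0.6,"dy":0,"dz":0,"wx":0,"wy":0,"wz":0},{"dx":0.3,"dy":0,"dz":0,"wx":0,"wy":0,"wz":0},{"dx":0,"dy":0,"dz":0,"wx":0,"wy":0,"wz":0}])

```text
time_s: 17.5
tcp_pos: [0.6248, -0.1546, 0.0256]
eef_rot: [175.4, 89.9, -2.6]
contact_force: [-0.2, -0.2, -1.0]
gripper_width: 0.0579
```

```bash
python3 - <<'E'
from h import *
plan(.6247,-.1553,.0195,92)
E
```

```text
t 17.5 tcp [ 0.6248 -0.1546  0.0256] jaw -87.91 xax [ 0.001 -0.    -1.   ] w 0.0579 F [-0.2 -0.2 -1. ] j [  3.  29. -17.   0. -44.  89.]
shift units now-frame [0.31 0.04 0.01] in target frame [0.31 0.04 0.01]
rot units [ 0.02 -0.01 -0.  ]
```

Call:
arm_command(plan=[{"dx":0.25,"dy":0.03,"dz":0.01,"wx":0,"wy":0,"wz":0},{"dx":0.12,"dy":0,"dz":0,"wx":0,"wy":0,"wz":0},{"dx":0,"dy":0,"dz":0,"wx":0,"wy":0,"wz":0}])

```text
time_s: 17.75
tcp_pos: [0.6252, -0.1553, 0.0197]
eef_rot: [163.9, 89.9, -13.9]
contact_force: [-0.5, 0.1, -1.6]
gripper_width: 0.0574
```

```bash
python3 - <<'E'
from h import *
plan(.6247,-.1553,.0195,92)
E
```

```text
t 17.75 tcp [ 0.6252 -0.1553  0.0197] jaw -87.86 xax [ 0.002 -0.001 -1.   ] w 0.0574 F [-0.5  0.1 -1.6] j [  3.  29. -17.   0. -43.  89.]
shift units now-frame [0.01 0.   0.03] in target frame [0.01 0.   0.03]
rot units [ 0.03 -0.03 -0.01]
```

Call:
arm_command(plan=[{"dx":0.12,"dy":0,"dz":0.03,"wx":0.03,"wy":-0.03,"wz":0},{"dx":0,"dy":0,"dz":0,"wx":0,"wy":0,"wz":0}])

```text
time_s: 17.92
tcp_pos: [0.6259, -0.1553, 0.02]
eef_rot: [156.8, 89.8, -21.2]
contact_force: [-0.9, 0.2, -1.7]
gripper_width: 0.0574
```

Call:
arm_command(plan=[{"dx":0,"dy":0,"dz":0,"wx":0,"wy":0,"wz":0},{"dx":0,"dy":0,"dz":0,"wx":0,"wy":0,"wz":0},{"dx":0,"dy":0,"dz":0,"wx":0,"wy":0,"wz":0},{"dx":0,"dy":0,"dz":0,"wx":0,"wy":0,"wz":0},{"dx":-0.6,"dy":0,"dz":0,"wx":0,"wy":0,"wz":0},{"dx":-1,"dy":0,"dz":0,"wx":0,"wy":0,"wz":0},{"dx":-1,"dy":0,"dz":0,"wx":0,"wy":0,"wz":0},{"dx":-1,"dy":0,"dz":0,"wx":0,"wy":0,"wz":0},{"dx":-1,"dy":0,"dz":0,"wx":0,"wy":0,"wz":0},{"dx":-1,"dy":0,"dz":0,"wx":0,"wy":0,"wz":0},{"dx":-0.4,"dy":0,"dz":0,"wx":0,"wy":0,"wz":0}], fingers=-0.8)

```text
time_s: 18.83
tcp_pos: [0.6244, -0.1558, 0.1471]
eef_rot: [78.7, 89.9, -99.3]
contact_force: [-0.1, -0.3, 0.9]
gripper_width: 0.0789
```

```bash
python3 - <<'E'
from h import *
plan(.3998,.2145,.13,2)
im,d=r.capture('side'); 
P=pts("side",d,np.ones((384,512),bool))
T=P[(abs(P[:,0]-.624)<.05)&(abs(P[:,1]+.156)<.05)&(P[:,2]>.03)&(P[:,2]<.044)]
print("tin",[np.round(x,1) for x in cv2.minAreaRect((T[:,:2]*1000).astype(np.float32))])
E
```

```text
t 18.83 tcp [ 0.6244 -0.1558  0.1471] jaw -87.99 xax [-0.    -0.002 -1.   ] w 0.0789 F [-0.1 -0.3  0.9] j [  3.  21. -10.   0. -58.  89.]
shift units now-frame [  0.83 -18.9   10.57] in target frame [  0.86 -10.58 -18.9 ]
rot units [-1.963e+01  2.000e-02 -1.000e-02]
tin [array([ 624.4, -153.6]), array([56.8, 55. ]), np.float64(3.8)]
```

Call:
arm_command(plan=[{"dx":0,"dy":-0.97,"dz":0.54,"wx":0,"wy":0,"wz":0},{"dx":0,"dy":-0.97,"dz":0.54,"wx":0,"wy":0,"wz":0},{"dx":0,"dy":-0.97,"dz":0.54,"wx":0,"wy":0,"wz":0},{"dx":0,"dy":-0.97,"dz":0.54,"wx":0,"wy":0,"wz":0},{"dx":0,"dy":-0.97,"dz":0.54,"wx":0,"wy":0,"wz":0},{"dx":0,"dy":-0.97,"dz":0.54,"wx":0,"wy":0,"wz":0},{"dx":0,"dy":-0.97,"dz":0.54,"wx":0,"wy":0,"wz":0},{"dx":0,"dy":-0.97,"dz":0.54,"wx":0,"wy":0,"wz":0},{"dx":0,"dy":-0.97,"dz":0.54,"wx":0,"wy":0,"wz":0},{"dx":0,"dy":-0.97,"dz":0.54,"wx":0,"wy":0,"wz":0},{"dx":0,"dy":-0.97,"dz":0.54,"wx":0,"wy":0,"wz":0},{"dx":0,"dy":-0.97,"dz":0.54,"wx":0,"wy":0,"wz":0},{"dx":0,"dy":-0.97,"dz":0.54,"wx":0,"wy":0,"wz":0},{"dx":0,"dy":-0.97,"dz":0.54,"wx":0,"wy":0,"wz":0},{"dx":0,"dy":-0.97,"dz":0.54,"wx":0,"wy":0,"wz":0},{"dx":0,"dy":-0.97,"dz":0.54,"wx":0,"wy":0,"wz":0},{"dx":0,"dy":-0.97,"dz":0.54,"wx":0,"wy":0,"wz":0},{"dx":0,"dy":-0.97,"dz":0.54,"wx":0,"wy":0,"wz":0},{"dx":0,"dy":-0.97,"dz":0.54,"wx":0,"wy":0,"wz":0}])

```text
time_s: 20.47
tcp_pos: [0.3941, 0.2156, 0.144]
eef_rot: [44.0, 89.7, -134.5]
contact_force: [0.2, 0.4, 0.1]
gripper_width: 0.079
```

Call:
arm_command(plan=[{"dx":0,"dy":0,"dz":0,"wx":1,"wy":0,"wz":0},{"dx":0,"dy":0,"dz":0,"wx":1,"wy":0,"wz":0},{"dx":0,"dy":0,"dz":0,"wx":1,"wy":0,"wz":0},{"dx":0,"dy":0,"dz":0,"wx":1,"wy":0,"wz":0},{"dx":0,"dy":0,"dz":0,"wx":1,"wy":0,"wz":0},{"dx":0,"dy":0,"dz":0,"wx":1,"wy":0,"wz":0},{"dx":0,"dy":0,"dz":0,"wx":1,"wy":0,"wz":0},{"dx":0,"dy":0,"dz":0,"wx":1,"wy":0,"wz":0},{"dx":0,"dy":0,"dz":0,"wx":1,"wy":0,"wz":0},{"dx":0,"dy":0,"dz":0,"wx":1,"wy":0,"wz":0},{"dx":0,"dy":0,"dz":0,"wx":1,"wy":0,"wz":0},{"dx":0,"dy":0,"dz":0,"wx":1,"wy":0,"wz":0},{"dx":0,"dy":0,"dz":0,"wx":1,"wy":0,"wz":0},{"dx":0,"dy":0,"dz":0,"wx":1,"wy":0,"wz":0},{"dx":0,"dy":0,"dz":0,"wx":1,"wy":0,"wz":0},{"dx":0,"dy":0,"dz":0,"wx":1,"wy":0,"wz":0},{"dx":0,"dy":0,"dz":0,"wx":1,"wy":0,"wz":0},{"dx":0,"dy":0,"dz":0,"wx":1,"wy":0,"wz":0},{"dx":0,"dy":0,"dz":0,"wx":0.6,"wy":0,"wz":0},{"dx":0,"dy":0,"dz":0,"wx":0,"wy":0,"wz":0}], fingers=-0.5)

```text
time_s: 22.13
tcp_pos: [0.3864, 0.2149, 0.1396]
eef_rot: [123.8, 89.2, -144.1]
contact_force: [-0.3, 1.5, -0.2]
gripper_width: 0.0656
```

```bash
python3 - <<'E'
from h import *
plan(.3998,.2145,.016,2)
im,d=r.capture('side'); cv2.imwrite('pics/s8.png',cv2.resize(im[60:,100:,::-1],(760,598),interpolation=cv2.INTER_CUBIC))
E
```

```text
t 22.13 tcp [0.3864 0.2149 0.1396] jaw -177.85 xax [-0.011 -0.008 -1.   ] w 0.0656 F [-0.3  1.5 -0.2] j [ 55.   4. -35.  -0. -52. -52.]
shift units now-frame [ 6.17 -0.74 -0.  ] in target frame [ 6.18 -0.67 -0.04]
rot units [ 0.03 -0.09 -0.14]
```

View pics/s8.png

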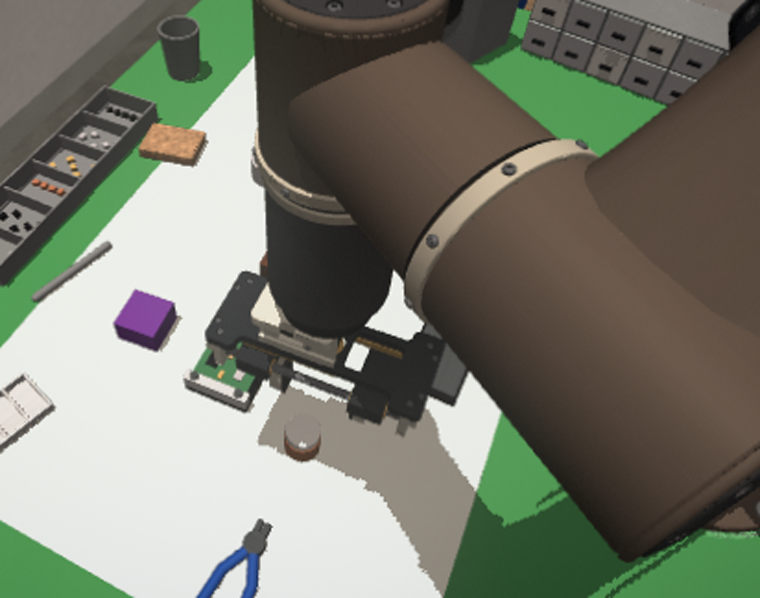

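The gripper is over the jar at (302,438), with its jaws along x. Descend.

Call:
arm_command(plan=[{"dx":0.3,"dy":-0.7,"dz":-0.02,"wx":0.03,"wy":-0.09,"wz":-0.14},{"dx":0.9,"dy":0,"dz":0,"wx":0,"wy":0,"wz":0},{"dx":1,"dy":0,"dz":0,"wx":0,"wy":0,"wz":0},{"dx":0.9,"dy":0,"dz":0,"wx":0,"wy":0,"wz":0},{"dx":0,"dy":0,"dz":0,"wx":0,"wy":0,"wz":0}])

```text
time_s: 22.6
tcp_pos: [0.4017, 0.2159, 0.0767]
eef_rot: [-45.7, 89.7, 47.1]
contact_force: [-0.1, -0.8, -1.3]
gripper_width: 0.0656
```

```bash
python3 - <<'E'
from h import *
plan(.3998,.2145,.018,2)
E
```

```text
t 22.6 tcp [0.4017 0.2159 0.0767] jaw -177.19 xax [ 0.004  0.004 -1.   ] w 0.0656 F [-0.1 -0.8 -1.3] j [ 53.  10. -39.   0. -41. -50.]
shift units now-frame [ 2.93  0.11 -0.07] in target frame [ 2.93  0.1  -0.06]
rot units [0.18 0.05 0.05]
```

Call:
arm_command(plan=[{"dx":0.6,"dy":0.1,"dz":-0.07,"wx":0.18,"wy":0.05,"wz":0.05},{"dx":0.9,"dy":0,"dz":0,"wx":0,"wy":0,"wz":0},{"dx":0.8,"dy":0,"dz":0,"wx":0,"wy":0,"wz":0},{"dx":0.5,"dy":0,"dz":0,"wx":0,"wy":0,"wz":0},{"dx":0,"dy":0,"dz":0,"wx":0,"wy":0,"wz":0}])

```text
time_s: 23.02
tcp_pos: [0.4009, 0.2153, 0.0215]
eef_rot: [-86.1, 89.9, 6.4]
contact_force: [-0.2, -0.1, -0.2]
gripper_width: 0.0657
```

Call:
arm_command(plan=[{"dx":0,"dy":0,"dz":0,"wx":0,"wy":0,"wz":0},{"dx":0,"dy":0,"dz":0,"wx":0,"wy":0,"wz":0},{"dx":0,"dy":0,"dz":0,"wx":0,"wy":0,"wz":0},{"dx":0,"dy":0,"dz":0,"wx":0,"wy":0,"wz":0},{"dx":0,"dy":0,"dz":0,"wx":0,"wy":0,"wz":0},{"dx":0,"dy":0,"dz":0,"wx":0,"wy":0,"wz":0}], fingers=1, force=15)

```text
time_s: 23.52
tcp_pos: [0.4025, 0.2172, 0.0257]
eef_rot: [-54.0, 89.7, 38.7]
contact_force: [-0.0, -0.0, -0.4]
gripper_width: 0.0399
```

```bash
python3 - <<'E'
from h import *
plan(.513,.26,.09,2)
E
```

```text
t 23.52 tcp [0.4025 0.2172 0.0257] jaw -177.31 xax [ 0.004  0.004 -1.   ] w 0.0399 F [-0.  -0.  -0.4] j [ 53.  15. -41.   0. -33. -51.]
shift units now-frame [-3.18 -5.64  1.89] in target frame [-3.22 -5.6   1.95]
rot units [0.15 0.04 0.06]
```

Call:
arm_command(plan=[{"dx":-0.6,"dy":0,"dz":0,"wx":0.15,"wy":0.04,"wz":0.06},{"dx":-1,"dy":0,"dz":0,"wx":0,"wy":0,"wz":0},{"dx":-1,"dy":0,"dz":0,"wx":0,"wy":0,"wz":0},{"dx":-0.5,"dy":-0.4,"dz":0.2,"wx":0,"wy":0,"wz":0},{"dx":0,"dy":-0.9,"dz":0.3,"wx":0,"wy":0,"wz":0},{"dx":0,"dy":-0.9,"dz":0.3,"wx":0,"wy":0,"wz":0},{"dx":0,"dy":-0.9,"dz":0.3,"wx":0,"wy":0,"wz":0},{"dx":0,"dy":-0.9,"dz":0.3,"wx":0,"wy":0,"wz":0},{"dx":0,"dy":-0.9,"dz":0.3,"wx":0,"wy":0,"wz":0},{"dx":0,"dy":-0.7,"dz":0.2,"wx":0,"wy":0,"wz":0},{"dx":0,"dy":0,"dz":0,"wx":0,"wy":0,"wz":0}])

```text
time_s: 24.43
tcp_pos: [0.5169, 0.2598, 0.094]
eef_rot: [-32.9, 89.8, 59.1]
contact_force: [1.0, 0.4, 0.0]
gripper_width: 0.04
```

```bash
python3 - <<'E'
from h import *
from scipy.optimize import least_squares
plan(.513,.26,.026,2)
im,d=r.capture('side'); np.savez('m5.npz',im=im,d=d); cv2.imwrite('pics/s9.png',cv2.resize(im[150:350,120:360,::-1],(720,600),interpolation=cv2.INTER_CUBIC))
E
```

```text
t 24.43 tcp [0.5169 0.2598 0.094 ] jaw -177.94 xax [ 0.002  0.003 -1.   ] w 0.04 F [1.  0.4 0. ] j [ 46.  19. -22.  -0. -48. -44.]
shift units now-frame [3.4  0.2  0.01] in target frame [3.4  0.19 0.02]
rot units [0.01 0.04 0.02]
```

View pics/s9.png

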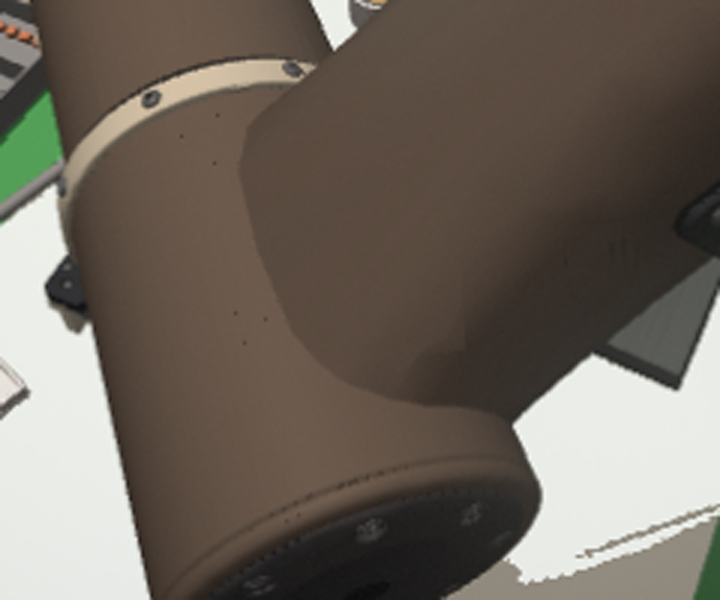

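The arm hides the jar from the side camera, so I place it by the grip geometry and check after release.

Call:
arm_command(plan=[{"dx":0.6,"dy":0.19,"dz":0.08,"wx":0.01,"wy":0.04,"wz":0.02},{"dx":0.9,"dy":0,"dz":0,"wx":0,"wy":0,"wz":0},{"dx":0.8,"dy":0,"dz":0,"wx":0,"wy":0,"wz":0},{"dx":0.4,"dy":0,"dz":0,"wx":0,"wy":0,"wz":0},{"dx":0,"dy":0,"dz":0,"wx":0,"wy":0,"wz":0}])

```text
time_s: 24.9
tcp_pos: [0.5096, 0.2595, 0.0391]
eef_rot: [71.1, 90.0, 163.0]
contact_force: [-0.4, -0.7, -0.6]
gripper_width: 0.0396
```

```bash
python3 - <<'E'
from h import *
plan(.513,.2615,.025,2)
E
```

```text
t 24.9 tcp [0.5096 0.2595 0.0391] jaw -178.08 xax [-0.001  0.    -1.   ] w 0.0396 F [-0.4 -0.7 -0.6] j [ 47.  23. -26.  -0. -41. -45.]
shift units now-frame [ 0.7  -0.17  0.09] in target frame [ 0.7  -0.17  0.09]
rot units [-0.02  0.   -0.01]
```

Call:
arm_command(plan=[{"dx":0.35,"dy":-0.17,"dz":0.09,"wx":-0.02,"wy":0,"wz":0},{"dx":0.3,"dy":0,"dz":0,"wx":0,"wy":0,"wz":0},{"dx":0.1,"dy":0,"dz":0,"wx":0,"wy":0,"wz":0},{"dx":0,"dy":0,"dz":0,"wx":0,"wy":0,"wz":0}])

```text
time_s: 25.23
tcp_pos: [0.5131, 0.2619, 0.0249]
eef_rot: [-26.5, 89.9, 65.6]
contact_force: [0.2, 0.2, -0.5]
gripper_width: 0.0396
```

```bash
python3 - <<'E'
from h import *
plan(.513,.2615,.024,2)
E
```

```text
t 25.23 tcp [0.5131 0.2619 0.0249] jaw -177.92 xax [ 0.     0.001 -1.   ] w 0.0396 F [ 0.2  0.2 -0.5] j [ 46.  24. -26.  -0. -40. -44.]
shift units now-frame [ 0.04  0.01 -0.02] in target frame [ 0.04  0.01 -0.02]
rot units [0.02 0.01 0.01]
```

Call:
arm_command(plan=[{"dx":0.12,"dy":0,"dz":0,"wx":0,"wy":0,"wz":0},{"dx":0.1,"dy":0,"dz":0,"wx":0,"wy":0,"wz":0}])

```text
time_s: 25.4
tcp_pos: [0.5132, 0.2621, 0.0236]
eef_rot: [-57.4, 89.9, 34.7]
contact_force: [-8.5, -1.8, 20.4]
gripper_width: 0.0396
```

Call:
arm_command(plan=[{"dx":-0.04,"dy":0,"dz":0,"wx":0,"wy":0,"wz":0},{"dx":0,"dy":0,"dz":0,"wx":0,"wy":0,"wz":0}])

```text
time_s: 25.57
tcp_pos: [0.5137, 0.2627, 0.026]
eef_rot: [-52.5, 89.8, 39.6]
contact_force: [-0.3, -0.4, -0.4]
gripper_width: 0.0399
```

Call:
arm_command(plan=[{"dx":0,"dy":0,"dz":0,"wx":0,"wy":0,"wz":0},{"dx":0,"dy":0,"dz":0,"wx":0,"wy":0,"wz":0},{"dx":0,"dy":0,"dz":0,"wx":0,"wy":0,"wz":0},{"dx":0,"dy":0,"dz":0,"wx":0,"wy":0,"wz":0},{"dx":-0.5,"dy":0,"dz":0,"wx":0,"wy":0,"wz":0},{"dx":-1,"dy":0,"dz":0,"wx":0,"wy":0,"wz":0},{"dx":-1,"dy":0,"dz":0,"wx":0,"wy":0,"wz":0},{"dx":-1,"dy":0,"dz":0,"wx":0,"wy":0,"wz":0},{"dx":-1,"dy":0,"dz":0,"wx":0,"wy":0,"wz":0},{"dx":-1,"dy":0,"dz":0,"wx":0,"wy":0,"wz":0},{"dx":-1,"dy":0,"dz":0,"wx":0,"wy":0,"wz":0}], fingers=-0.5)

```text
time_s: 26.48
tcp_pos: [0.5115, 0.2602, 0.1598]
eef_rot: [135.9, 89.7, -132.0]
contact_force: [-0.4, 0.5, -0.9]
gripper_width: 0.0656
```

```bash
python3 - <<'E'
from h import *
plan(.2,.6,.2)
E
```

```text
t 26.48 tcp [0.5115 0.2602 0.1598] jaw -177.89 xax [-0.004 -0.004 -1.   ] w 0.0656 F [-0.4  0.5 -0.9] j [ 46.  15. -18.   0. -57. -44.]
shift units now-frame [-2.02 14.94 17.55] in target frame [-2.02 14.94 17.55]
rot units [0. 0. 0.]
```

Now I move clear, then do the final check with both cameras.

Call:
arm_command(plan=[{"dx":-0.1,"dy":0.8,"dz":0.95,"wx":0,"wy":0,"wz":0},{"dx":-0.1,"dy":0.8,"dz":0.95,"wx":0,"wy":0,"wz":0},{"dx":-0.1,"dy":0.8,"dz":0.95,"wx":0,"wy":0,"wz":0},{"dx":-0.1,"dy":0.8,"dz":0.95,"wx":0,"wy":0,"wz":0},{"dx":-0.1,"dy":0.8,"dz":0.95,"wx":0,"wy":0,"wz":0},{"dx":-0.1,"dy":0.8,"dz":0.95,"wx":0,"wy":0,"wz":0},{"dx":-0.1,"dy":0.8,"dz":0.95,"wx":0,"wy":0,"wz":0},{"dx":-0.1,"dy":0.8,"dz":0.95,"wx":0,"wy":0,"wz":0},{"dx":-0.1,"dy":0.8,"dz":0.95,"wx":0,"wy":0,"wz":0},{"dx":-0.1,"dy":0.8,"dz":0.95,"wx":0,"wy":0,"wz":0},{"dx":-0.1,"dy":0.8,"dz":0.95,"wx":0,"wy":0,"wz":0},{"dx":-0.1,"dy":0.8,"dz":0.95,"wx":0,"wy":0,"wz":0},{"dx":-0.1,"dy":0.8,"dz":0.95,"wx":0,"wy":0,"wz":0},{"dx":-0.1,"dy":0.8,"dz":0.95,"wx":0,"wy":0,"wz":0},{"dx":-0.1,"dy":0.8,"dz":0.95,"wx":0,"wy":0,"wz":0},{"dx":-0.1,"dy":0.8,"dz":0.95,"wx":0,"wy":0,"wz":0},{"dx":-0.1,"dy":0.8,"dz":0.95,"wx":0,"wy":0,"wz":0},{"dx":-0.1,"dy":0.8,"dz":0.95,"wx":0,"wy":0,"wz":0},{"dx":0,"dy":0,"dz":0,"wx":0,"wy":0,"wz":0}])

```text
time_s: 28.07
tcp_pos: [0.1993, 0.606, 0.2203]
eef_rot: [-36.9, 89.2, 55.0]
contact_force: [0.3, -0.2, 0.5]
gripper_width: 0.066
```

```bash
python3 - <<'E'
from h import *
for cam in("top","side"):
    im,d=r.capture(cam); cv2.imwrite(f"pics/{cam}_f.png",cv2.resize(im[:,:,::-1],(800,600)))
    P=pts(cam,d,np.ones((384,512),bool)); c={}
    for n,(cx,cy,w,l,u) in dict(rack=(.523,-.158,.07,.013,.022),holder=(.516,.16,.06,.022,.036),block=(.522,.0,.045,.033,.038),reel=(.522,0,.045,.072,.082),tin=(.624,-.156,.05,.03,.044),jar=(.513,.261,.035,.038,.046)).items():
        T=P[(abs(P[:,0]-cx)<w)&(abs(P[:,1]-cy)<w)&(P[:,2]>l)&(P[:,2]<u)]
        rc=cv2.minAreaRect((T[:,:2]*1000).astype(np.float32)); c[n]=np.array(rc[0]); print(cam,n,len(T),[np.round(x,1) for x in rc],T[:,2].std().round(4))
    y=c["holder"]-c["rack"]; y/=np.linalg.norm(y); 
    for a in(np.degrees(np.arctan2(-y[0],y[1])),2.3):
        t=np.radians(a); X=np.array([np.cos(t),np.sin(t)]); Y=np.array([-np.sin(t),np.cos(t)])
        print(a,"block-mid",np.round([ (c["block"]-(c["holder"]+c["rack"])/2)@X,(c["block"]-(c["holder"]+c["rack"])/2)@Y],1),"reel-block",(c["reel"]-c["block"]).round(1),"tin-rack",((c["tin"]-c["rack"])@X).round(1),((c["tin"]-c["rack"])@Y).round(1),"jar-holder",((c["jar"]-c["holder"])@X).round(1),((c["jar"]-c["holder"])@Y).round(1))
print(r.get_state()["time_s"])
E
```

```text
top rack 1069 [array([ 526.4, -161. ]), array([ 80.7, 101. ]), np.float64(2.4)] 0.0016
top holder 1093 [array([517.3, 159. ]), array([79.7, 99.4]), np.float64(2.2)] 0.0027
top block 149 [array([ 5.23e+02, -4.00e-01]), array([54.3, 55.8]), np.float64(1.8)] 0.0012
top reel 305 [array([5.232e+02, 5.000e-01]), array([45.4, 46.2]), np.float64(88.5)] 0.0014
top tin 395 [array([ 626.2, -156. ]), array([55.8, 56.7]), np.float64(74.1)] 0.0023
top jar 185 [array([513.4, 260. ]), array([35.5, 36.9]), np.float64(0.4)] 0.0016
1.6318300047332281 block-mid [1.2 0.5] reel-block [0.2 0.9] tin-rack 100.0 2.2 jar-holder -1.0 101.0
2.3 block-mid [1.2 0.5] reel-block [0.2 0.9] tin-rack 100.0 1.0 jar-holder 0.2 101.0
side rack 648 [array([ 524.4, -159.3]), array([ 81.4, 101.5]), np.float64(3.6)] 0.0015
side holder 1398 [array([516.5, 160.4]), array([ 80.3, 102.2]), np.float64(2.4)] 0.0028
side block 150 [array([521.4,   0.8]), array([55. , 56.6]), np.float64(1.0)] 0.0012
side reel 262 [array([521.6,   1.1]), array([44.6, 48.8]), np.float64(26.6)] 0.0012
side tin 272 [array([ 624.8, -154.5]), array([54.9, 56.9]), np.float64(27.0)] 0.0026
side jar 279 [array([512.3, 261.7]), array([36. , 38.9]), np.float64(31.5)] 0.0013
1.4192171366330442 block-mid [0.9 0.2] reel-block [0.2 0.3] tin-rack 100.4 2.2 jar-holder -1.7 101.3
2.3 block-mid [0.9 0.2] reel-block [0.2 0.3] tin-rack 100.5 0.7 jar-holder -0.1 101.3
28.1667
```

View pics/top_f.png

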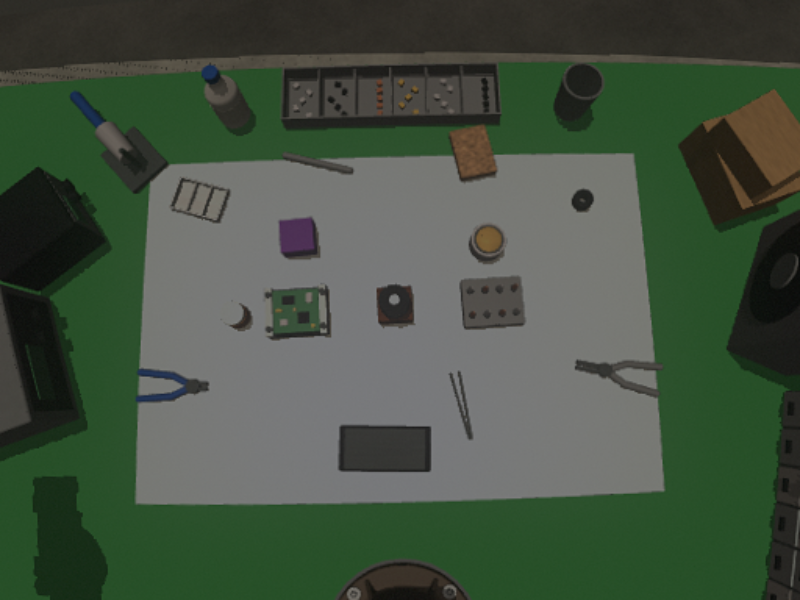

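View pics/side_f.png

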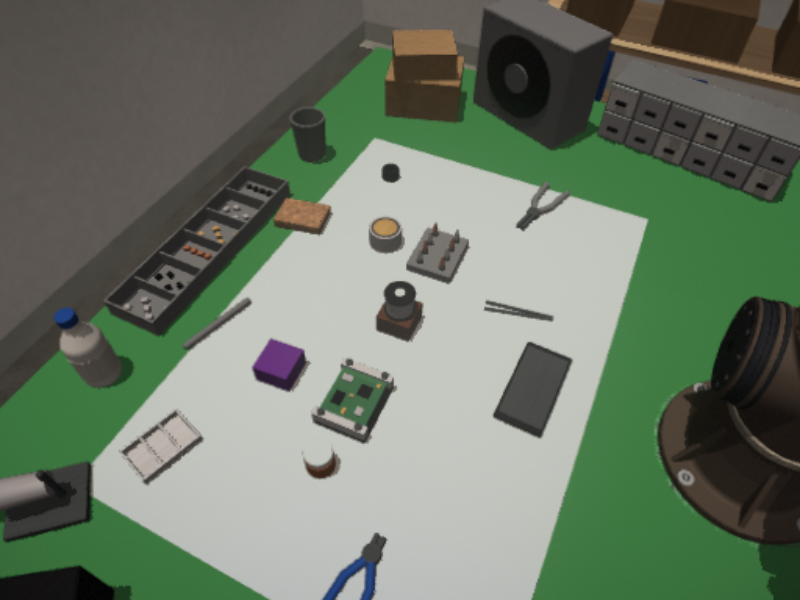

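Both pictures show every item where it should be: reel on block at top (395,303), tin behind the rack at (488,241), and jar left of the holder at (236,315). Everything stands upright. The cutters at (172,385) and the pliers at (620,372) have not moved. I'm handing in.

```bash
python3 -c "
from plant import r
print(r.close_job())"
```

```text
the job is handed in; nothing more can be done
None
```

The bench is set out as asked and the job is handed in, at about 28 s on the robot's clock. I placed the block first, then the reel on it, then the tin and the jar. The judge reports no verdict, so these are my own last checks from both cameras:

| Item | Measured result | Asked for |
|---|---|---|
| Brown block (not the purple one) | about 1 mm from the midpoint between holder and rack, turned like them within about 1° | midway, in line |
| Reel | within 1 mm of the middle of the block | middle of the block |
| Tin | gap behind the rack about 31 mm, 1–2 mm off centre | about 30 mm, centred |
| Jar | gap beside the holder about 31 mm, 0–2 mm off centre | about 30 mm, centred |

- **Upright and undisturbed:** everything stands upright. The cutters and pliers look the same in the before and after pictures, and the arm is well clear of everything.
- **Camera disagreement:** the two cameras differ by 1–2 mm, as the calibration allows. The bench turn reads about 1.5° from the fixture centres and about 2.3° from most edge fits, so the off-centre figures for tin and jar are ranges.
- **Contact force:** setting the jar down briefly showed about 20 N at the wrist, well below the limits.
- **Unseen placement:** the arm hid the jar from the side camera as it was set down, so I checked its position only after release.

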